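# Shut the glass-offcut chest: break its folding lid stay and lower the lid

## Task

Shut the plywood chest on the studio bench: first lift the knee of its folding stay past centre and let go, so that the stay stays unlocked with the lid still up. Only then lower the lid gently, without letting it drop or forcing it, until it lies fully shut, and press it firmly home for about a second with 10 to 15 N. Leave the hammer, the jar and the tub where they are and let go of everything at the end.

Things in the scene. Friction and masses are not known exactly. Their poses are not given: they have to be found in the camera images.
- chest: open-topped plywood chest, 240 mm long (its x) by 220 mm deep (its y) by 100 mm high, walls 10 mm, screwed to the bench. Origin: centre of its underside; z up. The lid is hinged along the top of its +y side; the folding stay is outside its +x end. A lid 2 mm short of the rim at its front edge still counts as open
- lid_hinge (a point): middle of the lid's hinge line, on the rim of the chest's +y side, 100 mm above the bench. Site axes are the lid's: x along the hinge, -y from the hinge to the lid's front edge, z out of its outer face
- lid_edge (a point): middle of the lid's front (free) edge, on its outer face, 220 mm from the hinge; the lid is a board 240 x 220 x 12 mm with two flat battens (30 mm wide, 3 mm thick, look only) across its outer face 90 mm either side of the middle. The outer face looks to the chest's +y side while the lid stands open, and upward when it is shut
- lid (a joint): how far the lid has been lowered, rad: 0 = standing open, leaning 0.17 rad off vertical to the chest's front; 1.40 = fully shut. The stiff hinge (about 1.1 N m) keeps the unlocked lid wherever it is put: it takes 3 to 7 N near its front edge to lower. Shut, it meets the thin hard rubber seal on the rim, felt as a steep rise: 10 to 15 N beds it home; over 20 N on it strains it. Locked, it cannot go down
- stay_knob (a point): centre of the steel knob at the knee of the stay: a round bar 18 mm in diameter, 40 mm long, lying along the chest's x, sticking out past the chest's end (its inner end is 26 mm from the end wall). It moves on a circle of 102 mm radius about stay_pivot. To unlock the stay it must go up and towards the chest's front (-y), square to the stay; about 7 mm brings the stay dead straight
- stay_pivot (a point): the axis of the stay's lower pivot on the chest's end wall (40 mm below the rim), taken at the knob's mid-length in x; the lower bar of the stay turns about it, axis along the chest's x
- stay_knee (a joint): fold of the knee, rad: 0 = locked (sagging against its stop), 0.14 = dead straight (centre), more = unlocked, about 2.8 with the lid shut. Takes about 6 N at the knob to pass centre. A light spring draws it back: let go too soon and it snaps back; carried to 0.75 or more, where the lid has come down about 0.1 rad, it stays, held by the stiff lid hinge, and folds by itself as the lid is lowered
- hammer: loose hammer lying on the bench in front of the chest, to be left alone; origin under it
- jar: loose closed glass jar, 64 mm in diameter, 100 mm high, standing behind the chest, to be left alone; origin: centre of its underside
- tub: loose clear plastic tub, 110 mm across, 70 mm high, standing behind the chest, to be left alone; origin: centre of its underside

How it is judged:
By the outcome, as a careful person would: the job done as asked, in the order asked, and still so for the second after the job is handed in, with the robot touching nothing.
It also fails if it takes over 72 s, if anything falls off the work surface, if the arm or the gripper's body presses on something with over 40 N, if the wrist force passes 120 N, or if a joint passes its speed limit or range.

## Robot

A 6-joint arm with a two-finger parallel gripper is mounted at the origin on the work surface. World frame = base frame: x ahead of the robot, y to its left, z up, the work surface at z = 0. Lengths are in m, angles in rad, forces in N, time in s.
With the tool pointing down it reaches from about 0.35 to 0.725 m from the base axis. Payload 4.3 kg.
Tool frame: the origin (TCP) lies at the very end of the fingers, on their centre line; the grasp point (between the pads) lies 19 mm behind it (hold_point_z is the distance from the TCP to the grasp point, in m); z points along the fingers, y is the direction in which the jaws open and shut (so a half turn about z gives the same grasp; the last joint's range is limited). The gripper opens to 85 mm and grips with 20 to 120 N. Pads are 22 mm wide; open, the fingers measure 114 mm over their backs; the gripper's body (76 mm by 85 mm) begins 54 mm behind the grasp point. The pads swing forward as they close: fully open they stand 13 mm farther back than shut.
Start: joints at [-1.234, 0.377, 0.081, 1.274, 0, 1.46], TCP at [0.248, -0.519, 0.231] pointing down, gripper open.
Joint ranges: [-2.72, 2.72], [-0.84, 1.66], [-1.02, 1.22], [-1.77, 2.12], [-1.37, 1.28], [-3.14, 3.14]. Speed limits (rad/s): [2.57, 2.57, 3.14, 3.14, 3.14, 3.14].

## Interface

Orientations are given as a unit quaternion [w, x, y, z].
In Python, from cell import observe, capture, camera_info, hand_in, look_for, hold_point_z gives the robot as it stands.
- The arm moves only by the tool arm_command, never from a script. Its argument "deltas" is a list of rows, each an object of numbers: "hand": the opening, from 0 (shut) to 1 (fully open); "x", "y", "z": the shift along the tool's x, y, z in m; "ax", "ay", "az": the turn, a rotation vector about the tool's x, y, z in rad. A call has 1 to 20 rows; each row is the pose to reach, as a shift and turn from the pose commanded when the call began, along the tool's axes at that moment; what a row does not reach only later rows make up. A row lasts 1/8 s, in which the tool goes at most 62.5 mm and 10.7 degrees, less where a joint would pass 70% of its speed; a pose out of reach is approached as far as the arm can. A call with a gripper value outside its range is refused whole. The fingers move at their own pace and stop on an object; the grip force is fixed at half the most. Time passes only in rows, so rows that repeat a pose let the fingers close. It gives the time, the measured TCP pose, the force and the opening at its end, in the units of the state.
- observe(): the state, without advancing time (a new reading comes with each control period).
- capture(name): name is "side" or "top"; returns (picture, depth): 420x560x3 uint8, red, green, blue; 420x560 float32, m along the optical axis (not along the pixel's ray), 0 where there is no reading.
- camera_info(name): a dict with "vertical_fov" (degrees; the focal length in pixels is half the picture's height over the tangent of half this angle, whatever the lens; pixels are square), "cx", "cy" (the principal point, pixels), "k1" (the pictures are not rectified: a ray, as slopes to the right and down, at radius r is drawn at 1 + k1 r^2 times it, then the intrinsics apply), "cam_to_world" (4x4, takes a point from camera to world coordinates). Camera axes: x right, y down, z forward; pixel columns grow to the right and rows downward; lengths in m; the calibration is good to about 2 mm. A picture is of the moment at which its call begins. camera_info takes no time and is no camera call.
- hand_in(): hands the job in, once; it reports no verdict.
Trained networks look in the newest picture that a camera, given by its name, has taken for a name from the list of things; names that differ only in an ending like _2 or _b are one class to them, and where a whole thing is asked for, a point or a joint stands for the part that bears it (a point fixed in the world has none). Each returns a list of dicts, best first, with "p" (0 to 1); they miss things now and then, are a little off and sometimes report something else, mostly with a low value. They report only what shows in the picture. A call takes as long as a camera call.
- look_for(camera, target): "centre" ([x, y, z] in m, in world coordinates, good to about 4 mm: the middle of the surface that is visible of it).
The state is a dict: "clock": time; "q": joint angles; "qd": joint speeds; "joint_torque": joint torques, N m; "position": TCP position; "eef_rot": TCP orientation; "contact_force": force on the tool from outside, world axes, zero at the start; "moment": the same for the moment, N m; "finger_gap": opening from 0.0 (shut) to 1.0 (fully open).
Only numpy, scipy, OpenCV 4.12 (cv2) and the standard library are available. Lean on these libraries where they do the work, as an engineer would, in place of code of your own. Each camera call takes 0.05 s, during which the arm holds its last target.

## Working session

There is one attempt and no reset: what is moved stays moved. The work goes in short steps, Python scripts to look and compute and a tool call to move; the robot and the scene stay as the last step left them, time stands still between calls to the robot, and variables do not carry over. Pictures are saved under pics/ and viewed, and the job is handed in when it is done.

Besides the shell and the picture viewer there is one more tool, called after "Request:" as name(argument=value, ...), one argument or row to a line, values as JSON. arm_command: Moves the arm, as the interface text tells. Its arguments: {"type":"object","properties":{"deltas":{"type":"array","items":{"type":"object","properties":{"hand":{"type":"number"},"x":{"type":"number"},"y":{"type":"number"},"z":{"type":"number"},"ax":{"type":"number"},"ay":{"type":"number"},"az":{"type":"number"}}}}},"required":["deltas"]}

```bash
ls; mkdir -p pics; cat > h.py <<'E'
import numpy as np, cv2
from cell import *
def K(n):
    c=camera_info(n); f=210/np.tan(np.radians(c["vertical_fov"])/2); return c,f
def px2w(n,u,v,d):
    c,f=K(n)
    cm=np.array([[f,0,c["cx"]],[0,f,c["cy"]],[0,0,1.]])
    p=cv2.undistortPoints(np.array([[[u,v]]],float),cm,np.array([c["k1"],0,0,0,0.]))[0,0]
    T=np.array(c["cam_to_world"]); return T[:3,:3]@np.array([p[0]*d,p[1]*d,d])+T[:3,3]
def w2px(n,P):
    c,f=K(n); T=np.array(c["cam_to_world"]); q=T[:3,:3].T@(np.array(P)-T[:3,3])
    x,y=q[0]/q[2],q[1]/q[2]; s=1+c["k1"]*(x*x+y*y)
    return np.array([f*x*s+c["cx"],f*y*s+c["cy"]])
def R(q):
    from scipy.spatial.transform import Rotation as Ro
    return Ro.from_quat([q[1],q[2],q[3],q[0]]).as_matrix()
E
python3 - <<'E'
from h import *
for n in ("side","top"):
    im,d=capture(n); cv2.imwrite(f"pics/{n}0.png",im[:,:,::-1]); np.save(f"{n}0.npy",d); print(n,camera_info(n))
    for t in ("chest","lid","lid_edge","lid_hinge","stay_knob","stay_pivot","hammer","jar","tub"):
        try: print(t,[(np.round(r["centre"],3).tolist(),round(r["p"],2)) for r in look_for(n,t)[:3]])
        except Exception as e: print(t,e)
o=observe(); print(o)
E
```

```text
pics
side {'vertical_fov': 45.2111883667976, 'cx': 279.2535879909969, 'cy': 217.79889685364, 'k1': -0.1398910227332521, 'cam_to_world': array([[ 0.65867383,  0.46680534, -0.59011995,  1.177629  ],
       [ 0.7522017 , -0.42777553,  0.50119925, -0.46795558],
       [-0.01847638, -0.77401606, -0.63289633,  0.86967333],
       [ 0.        ,  0.        ,  0.        ,  1.        ]])}
chest [([0.51, -0.099, 0.061], 0.93)]
lid [([0.55, -0.044, 0.241], 0.69), ([0.638, 0.142, 0.068], 0.42)]
lid_edge [([0.548, -0.046, 0.244], 0.81)]
lid_hinge [([0.547, -0.047, 0.246], 0.89)]
stay_knob [([0.648, -0.119, 0.142], 0.63)]
stay_pivot [([0.647, -0.118, 0.142], 0.95)]
hammer [([0.486, -0.358, 0.027], 0.77)]
jar [([0.64, 0.137, 0.07], 0.88)]
tub [([0.476, 0.19, 0.045], 0.92)]
top {'vertical_fov': 57.10099559701422, 'cx': 276.63141723479663, 'cy': 211.46969886459328, 'k1': -0.04377329207985544, 'cam_to_world': array([[ 0.01745943, -0.98811291,  0.15273524,  0.39325504],
       [-0.99976062, -0.01926763, -0.01036659,  0.06692055],
       [ 0.0131862 , -0.15251768, -0.98821277,  1.19893141],
       [ 0.  
[... 398 characters left out ...]
3)]
{'clock': 1.0, 'q': array([-1.23429739e+00,  3.77299296e-01,  8.10146236e-02,  1.27441684e+00,
        4.06392429e-05,  1.46050736e+00]), 'qd': array([ 6.03601492e-04,  2.55539847e-04, -4.95307521e-05, -2.41902780e-03,
       -1.01741311e-03,  5.01324414e-04]), 'joint_torque': array([-1.17744280e-04, -4.63528883e+01,  2.70163393e+01,  1.55828093e-04,
       -2.45769543e-04, -1.54759693e-06]), 'position': array([ 0.24847589, -0.51858248,  0.23133544]), 'eef_rot': array([4.48135515e-05, 9.75151167e-01, 2.21540511e-01, 2.55406507e-05]), 'contact_force': array([-0.15717937,  0.72571044,  0.1193057 ]), 'moment': array([-0.00960158, -0.03775778,  0.01611765]), 'finger_gap': 0.9997710527988898}
```

View pics/side0.png

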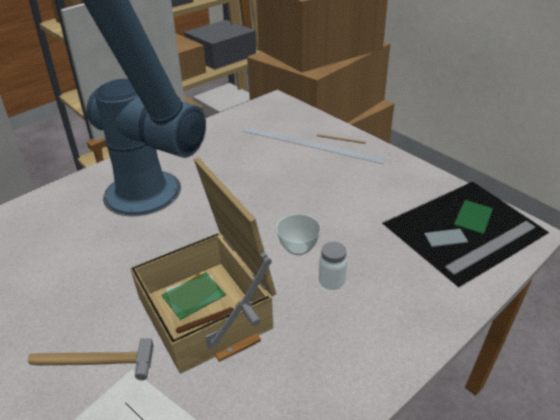

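View pics/top0.png

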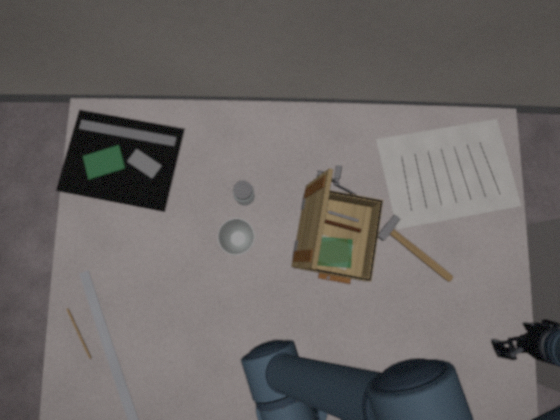

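```bash
python3 - <<'E'
import cv2
a=cv2.imread("pics/side0.png")[150:370,120:310]; cv2.imwrite("pics/side0z.png",cv2.resize(a,None,fx=2.7*1.0,fy=2.7,interpolation=cv2.INTER_CUBIC))
a=cv2.imread("pics/top0.png")[155:290,280:400]; cv2.imwrite("pics/top0z.png",cv2.resize(a,None,fx=4.4,fy=4.4,interpolation=cv2.INTER_CUBIC))
E
```

```text
(no output)
```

View pics/side0z.png

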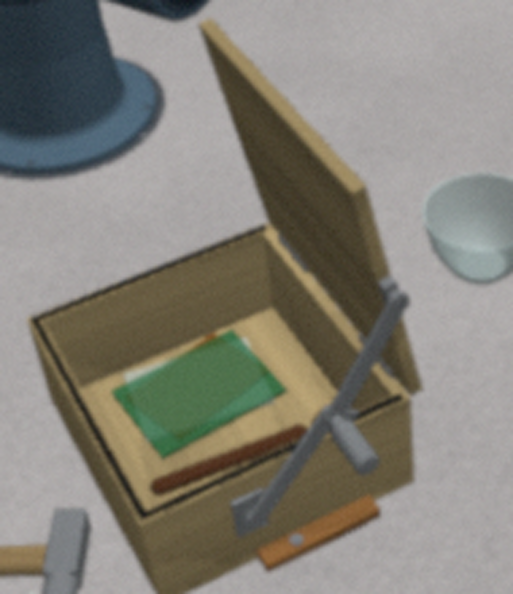

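View pics/top0z.png

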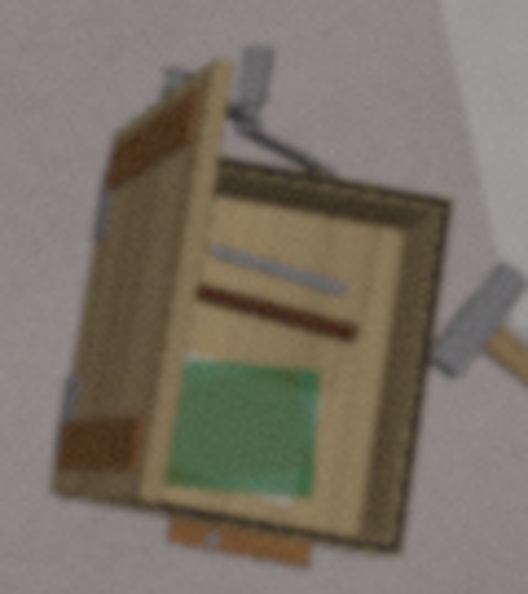

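```bash
cat >> h.py <<'E'
def S(x,y): return (120+x/2.7-.3,150+y/2.7-.3)
def Tp(x,y): return (280+x/4.4-.4,155+y/4.4-.4)
def ch2w(p,c): 
    s,cc=np.sin(p[2]),np.cos(p[2]); return np.array([p[0]+cc*c[0]-s*c[1],p[1]+s*c[0]+cc*c[1],c[2]])
E
python3 - <<'E'
from h import *
from scipy.optimize import least_squares
obs=[("top",(.12,-.11,.1),Tp(452,202)),("top",(-.12,-.11,.1),Tp(400,552)),
("side",(-.12,-.11,.1),S(35,320)),("side",(.12,-.11,.1),S(145,515)),("side",(.12,.11,.1),S(408,398)),("side",(-.12,.11,.1),S(268,230)),("side",(.12,-.11,0),S(165,596))]
def res(p): return np.concatenate([w2px(n,ch2w(p,c))-np.array(o) for n,c,o in obs])
r=least_squares(res,[.52,-.1,-.1],loss="soft_l1"); print(r.x); print(res(r.x).reshape(-1,2).round(1))
p=r.x; np.save("pose.npy",p)
# lid edge check
a=.17
for n in("top","side"):
  for c in [(.12,.11-.22*np.sin(a),.1+.22*np.cos(a)),(-.12,.11-.22*np.sin(a),.1+.22*np.cos(a))]:
    u=w2px(n,ch2w(p,c)); print(n,c,u,(u-[280,155]+.4)*4.4 if n=="top" else (u-[120,150]+.3)*2.7)
# knob by depth
d=np.load("side0.npy")
for z in [(365,457),(355,445),(345,430),(250,512),(330,423),(398,298)]:
    u,v=S(*z); w=px2w("side",u,v,d[int(round(v)),int(round(u))]); R_=ch2w((0,0,-p[2]),(w[0]-p[0],w[1]-p[1],w[2])); print(z,w.round(4),"chest",R_.round(4))
d=np.load("top0.npy")
for z in [(258,65),(252,95),(330,172)]:
    u,v=Tp(*z); w=px2w("top",u,v,d[int(round(v)),int(round(u))]); R_=ch2w((0,0,-p[2]),(w[0]-p[0],w[1]-p[1],w[2])); print(z,w.round(4),"chest",R_.round(4))
E
```

```text
[ 0.50394546 -0.12333379 -0.16351659]
[[-0.2 -1. ]
 [-0.3  1.7]
 [-2.2 -1.2]
 [-0.7  2.6]
 [ 1.8 -0.9]
 [ 0.6 -3.4]
 [-0.1  2.6]]
top (0.12, np.float64(0.07277988320526088), np.float64(0.3168286487201034)) [331.91426945 168.74234164] [230.18278557  62.2263032 ]
top (-0.12, np.float64(0.07277988320526088), np.float64(0.3168286487201034)) [315.167928   269.87504809] [156.4988832  507.21021159]
side (0.12, np.float64(0.07277988320526088), np.float64(0.3168286487201034)) [250.73595987 220.37842252] [353.79709166 190.83174081]
side (-0.12, np.float64(0.07277988320526088), np.float64(0.3168286487201034)) [193.61025196 157.96436425] [199.55768029  22.31378347]
(365, 457) [ 0.6915 -0.1196  0.1439] chest [0.1845 0.0342 0.1439]
(355, 445) [ 0.6811 -0.1197  0.1474] chest [0.1742 0.0324 0.1474]
(345, 430) [ 0.6637 -0.1149  0.144 ] chest [0.1562 0.0344 0.144 ]
(250, 512) [ 0.6259 -0.1788  0.0697] chest [ 0.1294 -0.0349  0.0697]
(330, 423) [ 0.6473 -0.1158  0.138 ] chest [0.1402 0.0308 0.138 ]
(398, 298) [ 0.6544 -0.0552  0.2259] chest [0.1373 0.0917 0.2259]
(258, 65) [ 0.6804 -0.1163  0.1426] chest [0.1729 0.0357 0.1426]
(252, 95) [ 0.6604 -0.1122  0.1428] chest [0.1526 0.0365 0.1428]
(330, 172) [ 0.6266 -0.178   0.0677] chest [ 0.1299 -0.0339  0.0677]
```

```bash
python3 - <<'E'
from h import *
p=np.load("pose.npy")
def cloud(n):
    d=np.load(f"{n}0.npy"); P=[]
    v,u=np.mgrid[0:420,0:560]; c,f=K(n)
    cm=np.array([[f,0,c["cx"]],[0,f,c["cy"]],[0,0,1.]])
    q=cv2.undistortPoints(np.stack([u.ravel(),v.ravel()],1)[:,None].astype(float),cm,np.array([c["k1"],0,0,0,0.]))[:,0]
    dd=d.ravel(); T=np.array(c["cam_to_world"])
    W=np.c_[q*dd[:,None],dd]@T[:3,:3].T+T[:3,3]
    C=np.stack([np.cos(p[2])*(W[:,0]-p[0])+np.sin(p[2])*(W[:,1]-p[1]),-np.sin(p[2])*(W[:,0]-p[0])+np.cos(p[2])*(W[:,1]-p[1]),W[:,2]],1)
    return C[dd>0]
for n in("side","top"):
    C=cloud(n)
    # table
    m=(abs(C[:,0])<.4)&(C[:,1]<-.2)&(C[:,1]>-.35)&(abs(C[:,2])<.02); print(n,"table z",np.median(C[m,2]),C[m,2].std(),m.sum())
    # end wall
    m=(abs(C[:,0]-.12)<.008)&(abs(C[:,1])<.1)&(C[:,2]>.015)&(C[:,2]<.085)
    if m.sum()>20: print(" end wall",np.median(C[m,0]),np.polyfit(C[m,1],C[m,0],1),m.sum())
    m=(abs(C[:,1]+.11)<.012)&(abs(C[:,0])<.1)&(C[:,2]>.02)&(C[:,2]<.085)
    if m.sum()>20: print(" front out",np.median(C[m,1]),np.polyfit(C[m,0],C[m,1],1),m.sum())
    m=(abs(C[:,0]+.11)<.012)&(abs(C[:,1])<.08)&(C[:,2]>.03)&(C[:,2]<.085)
    if m.sum()>20: print(" -x inner(-.11)",np.median(C[m,0]),np.polyfit(C[m,1],C[m,0],1),m.sum())
    m=(abs(C[:,1]+.1)<.012)&(abs(C[:,0])<.1)&(C[:,2]>.03)&(C[:,2]<.085)
    if m.sum()>20: print(" -y inner(-.10)",np.median(C[m,1]),np.polyfit(C[m,0],C[m,1],1),m.sum())
    # lid faces
    z=C[:,2]; yl=.11-(z-.1)*np.tan(.17)
    m=(abs(C[:,0])<.1)&(z>.13)&(z<.29)&(abs(C[:,1]-yl)<.03)
    if m.sum()>20: print(" lid offset y",np.median((C[m,1]-yl[m])),np.polyfit(C[m,0],C[m,1]-yl[m],1),np.polyfit(z[m],C[m,1],1),m.sum())
    m=(abs(C[:,0])<.1)&(z>.25)&(z<.36)&(abs(C[:,1]-.075)<.05)
    print(" lid top z",np.percentile(z[m],[90,97,100]))
    k=(C[:,0]>.145)&(C[:,0]<.2)&(abs(C[:,1]-.03)<.03)&(z>.1)&(z<.18)
    print(" knob pts",k.sum(),C[k].min(0),C[k].max(0),np.median(C[k],0))
    a=C[k]
    if k.sum()>10:
        from scipy.optimize import least_squares
        g=least_squares(lambda t:np.hypot(a[:,1]-t[0],a[:,2]-t[1])-.009,[.035,.134],loss="soft_l1",f_scale=.001); print(" knob axis",g.x)
E
```

```text
side table z 0.0012930103393149484 0.0027823057270227047 11811
 end wall 0.12142849768329192 [0.00265844 0.12156607] 1707
 front out -0.11224230810129586 [-0.00100826 -0.11224588] 331
 -x inner(-.11) -0.10870724018762423 [-0.00347012 -0.10873151] 1176
 -y inner(-.10) -0.11186774153707321 [ 0.00027598 -0.11181913] 57
 lid offset y -0.00232857233717762 [-0.0016576  -0.00231087] [-0.17413276  0.12538026] 1525
 lid top z [0.32013325 0.32114789 0.32227418]
 knob pts 202 [0.14680739 0.02576026 0.13058137] [0.19039121 0.04343063 0.14769322] [0.17208574 0.03246962 0.14295454]
 knob axis [0.03524458 0.13648408]
top table z -0.00031072686599009636 0.0030565799688849404 10575
 front out -0.10309707205522567 [-0.00214036 -0.1031111 ] 344
 -y inner(-.10) -0.10309123048846791 [-0.00192858 -0.10310989] 288
 lid offset y 0.00984236612451405 [-0.00422154  0.01040557] [-0.17297212  0.1378578 ] 1180
 lid top z [0.31799019 0.31921018 0.32054019]
 knob pts 91 [0.14554696 0.02684128 0.13529609] [0.18672948 0.04430236 0.14704086] [0.16507037 0.03655095 0.14168436]
 knob axis [0.03560883 0.13458442]
```

```bash
cat >> h.py <<'E'
from scipy.spatial.transform import Rotation as Ro
P=np.array([0.50394546+.0012*np.cos(.1635)-.0022*np.sin(.1635), -0.12333379-.0012*np.sin(.1635)-.0022*np.cos(.1635), -0.16351659])
def toch(w): return ch2w((0,0,-P[2]),(w[0]-P[0],w[1]-P[1],w[2]))
def tow(c): return ch2w(P,c)
Rz=Ro.from_euler('z',P[2])
def rot(t): # tool z = chest(0,sin t,-cos t), tool x=chest +x
    M=np.array([[1,0,0],[0,-np.cos(t),-np.sin(t)],[0,np.sin(t),-np.cos(t)]]).T
    M=np.column_stack([[1,0,0],[0,-np.cos(t),-np.sin(t)],[0,np.sin(t),-np.cos(t)]])
    return Rz*Ro.from_matrix(M)
def cmd(pos=None):
    import json,os
    if os.path.exists("cmd.json"):
        j=json.load(open("cmd.json")); return np.array(j["p"]),Ro.from_quat(j["q"])
    o=observe(); q=o["eef_rot"]; return np.array(o["position"]),Ro.from_quat([q[1],q[2],q[3],q[0]])
def setmeas():
    import json
    o=observe(); q=o["eef_rot"]; json.dump({"p":list(map(float,o["position"])),"q":[float(q[i]) for i in(1,2,3,0)]},open("cmd.json","w"))
def applied(x=0,y=0,z=0,ax=0,ay=0,az=0):
    import json
    p,r=cmd(); p=p+r.apply([x,y,z]); r=r*Ro.from_rotvec([ax,ay,az]); json.dump({"p":p.tolist(),"q":r.as_quat().tolist()},open("cmd.json","w"))
def delta(cpos,r):
    p,r0=cmd(); return np.r_[r0.inv().apply(tow(cpos)-p),(r0.inv()*r).as_rotvec()].round(4)
def st():
    o=observe(); q=o["eef_rot"]; r=Ro.from_quat([q[1],q[2],q[3],q[0]])
    rel=(Rz.inv()*r).as_matrix()
    f=Rz.inv().apply(o["contact_force"])
    print("t",round(o["clock"],2),"chestTCP",toch(o["position"]).round(4),"tilt",round(float(np.arctan2(rel[1,2],-rel[2,2])),3),"toolx",rel[:,0].round(2),"F",f.round(1),"gap",round(o["finger_gap"],3),"q",np.round(o["q"],2))
E
python3 - <<'E'
from h import *
setmeas(); st(); print(P)
t=.45; z=np.array([0,np.sin(t),-np.cos(t)]); k=np.array([.168,.0376,.1355])
print("pre",k-.07*z,delta(k-.07*z,rot(t)))
E
```

```text
t 1.0 chestTCP [-0.1889 -0.4294  0.2313] tilt -0.0 toolx [0.82 0.57 0.  ] F [-0.3  0.7  0.1] gap 1.0 q [-1.23  0.38  0.08  1.27  0.    1.46]
[ 0.50477136 -0.12569978 -0.16351659]
pre [0.168      0.00715241 0.1985313 ] [ 0.5427 -0.1532  0.0328  0.4359  0.1372  0.5999]
```

Request:
arm_command(
  deltas=[
    {"x": 0.04, "y": -0.01, "z": 0, "ax": 0.03, "ay": 0.01, "az": 0.04, "hand": 1},
    {"x": 0.08, "y": -0.02, "z": 0, "ax": 0.06, "ay": 0.02, "az": 0.08},
    {"x": 0.12, "y": -0.035, "z": 0, "ax": 0.1, "ay": 0.03, "az": 0.13},
    {"x": 0.16, "y": -0.045, "z": 0, "ax": 0.13, "ay": 0.04, "az": 0.18},
    {"x": 0.2, "y": -0.055, "z": 0, "ax": 0.16, "ay": 0.05, "az": 0.22},
    {"x": 0.24, "y": -0.07, "z": 0, "ax": 0.19, "ay": 0.06, "az": 0.265},
    {"x": 0.28, "y": -0.08, "z": 0, "ax": 0.225, "ay": 0.07, "az": 0.31},
    {"x": 0.32, "y": -0.09, "z": 0, "ax": 0.26, "ay": 0.08, "az": 0.35},
    {"x": 0.36, "y": -0.1, "z": 0, "ax": 0.29, "ay": 0.09, "az": 0.4},
    {"x": 0.4, "y": -0.11, "z": 0, "ax": 0.32, "ay": 0.1, "az": 0.44},
    {"x": 0.44, "y": -0.125, "z": 0.01, "ax": 0.35, "ay": 0.11, "az": 0.485},
    {"x": 0.48, "y": -0.135, "z": 0.02, "ax": 0.385, "ay": 0.12, "az": 0.53},
    {"x": 0.51, "y": -0.145, "z": 0.03, "ax": 0.41, "ay": 0.13, "az": 0.565},
    {"x": 0.543, "y": -0.153, "z": 0.033, "ax": 0.436, "ay": 0.137, "az": 0.6},
    {"x": 0.543, "y": -0.153, "z": 0.033, "ax": 0.436, "ay": 0.137, "az": 0.6},
  ],
)

```text
validation failed for argument at $.de...
```

```bash
python3 - <<'E'
from h import *
applied(.543,-.153,.033,.436,.137,.6); st()
p,r=cmd(); print(toch(p))
for n in("side","top"):
    im,d=capture(n); cv2.imwrite(f"pics/{n}1.png",im[:,:,::-1])
E
```

```text
t 1.0 chestTCP [-0.1889 -0.4294  0.2313] tilt -0.0 toolx [0.82 0.57 0.  ] F [-0.3  0.7  0.1] gap 1.0 q [-1.23  0.38  0.08  1.27  0.    1.46]
[0.16837012 0.00721582 0.19833661]
```

View pics/side1.png

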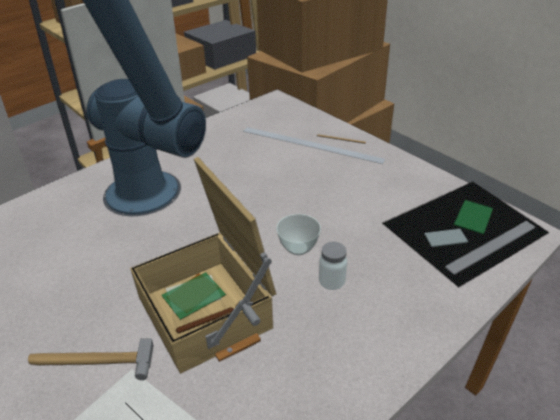

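View pics/top1.png

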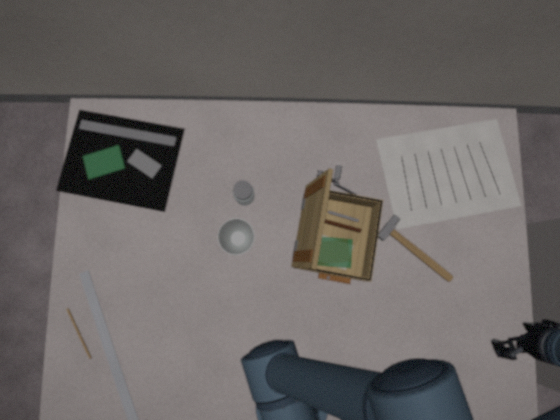

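The move was refused, so the arm hasn't moved and both pictures match the first ones. I'll reset my tracked pose and put every field in every row.

```bash
python3 -c "
from h import *
setmeas(); st()"
```

```text
t 1.1 chestTCP [-0.1889 -0.4294  0.2313] tilt -0.0 toolx [ 0.82  0.57 -0.  ] F [ 0.4  0.6 -0.2] gap 0.998 q [-1.23  0.38  0.08  1.27  0.    1.46]
```

Request:
arm_command(
  deltas=[
    {"x": 0.04, "y": -0.01, "z": 0.0, "ax": 0.03, "ay": 0.01, "az": 0.04, "hand": 1.0},
    {"x": 0.08, "y": -0.02, "z": 0.0, "ax": 0.06, "ay": 0.02, "az": 0.08, "hand": 1.0},
    {"x": 0.12, "y": -0.035, "z": 0.0, "ax": 0.1, "ay": 0.03, "az": 0.13, "hand": 1.0},
    {"x": 0.16, "y": -0.045, "z": 0.0, "ax": 0.13, "ay": 0.04, "az": 0.18, "hand": 1.0},
    {"x": 0.2, "y": -0.055, "z": 0.0, "ax": 0.16, "ay": 0.05, "az": 0.22, "hand": 1.0},
    {"x": 0.24, "y": -0.07, "z": 0.0, "ax": 0.19, "ay": 0.06, "az": 0.265, "hand": 1.0},
    {"x": 0.28, "y": -0.08, "z": 0.0, "ax": 0.225, "ay": 0.07, "az": 0.31, "hand": 1.0},
    {"x": 0.32, "y": -0.09, "z": 0.0, "ax": 0.26, "ay": 0.08, "az": 0.35, "hand": 1.0},
    {"x": 0.36, "y": -0.1, "z": 0.0, "ax": 0.29, "ay": 0.09, "az": 0.4, "hand": 1.0},
    {"x": 0.4, "y": -0.11, "z": 0.0, "ax": 0.32, "ay": 0.1, "az": 0.44, "hand": 1.0},
    {"x": 0.44, "y": -0.125, "z": 0.01, "ax": 0.35, "ay": 0.11, "az": 0.485, "hand": 1.0},
    {"x": 0.48, "y": -0.135, "z": 0.02, "ax": 0.385, "ay": 0.12, "az": 0.53, "hand": 1.0},
    {"x": 0.51, "y": -0.145, "z": 0.03, "ax": 0.41, "ay": 0.13, "az": 0.565, "hand": 1.0},
    {"x": 0.543, "y": -0.153, "z": 0.033, "ax": 0.436, "ay": 0.137, "az": 0.6, "hand": 1.0},
    {"x": 0.543, "y": -0.153, "z": 0.033, "ax": 0.436, "ay": 0.137, "az": 0.6, "hand": 1.0},
  ],
)

```text
clock: 2.98
position: [0.6726, -0.1444, 0.197]
eef_rot: [-0.223, 0.972, -0.078, 0.017]
contact_force: [-0.5, -1.0, 0.4]
finger_gap: 1.001
```

```bash
python3 - <<'E'
from h import *
applied(.543,-.153,.033,.436,.137,.6); st()
p,r=cmd(); print(toch(p))
for n in("side","top"):
    im,d=capture(n); cv2.imwrite(f"pics/{n}2.png",im[:,:,::-1])
E
```

```text
t 2.98 chestTCP [0.1687 0.0089 0.197 ] tilt 0.45 toolx [ 1.  0. -0.] F [-0.3 -1.1  0.4] gap 1.001 q [-0.49  0.74  0.52  1.51  0.42  2.78]
[0.16836714 0.00716309 0.19829863]
```

View pics/side2.png

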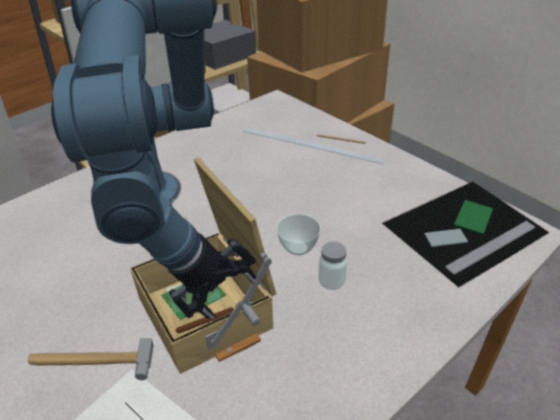

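View pics/top2.png

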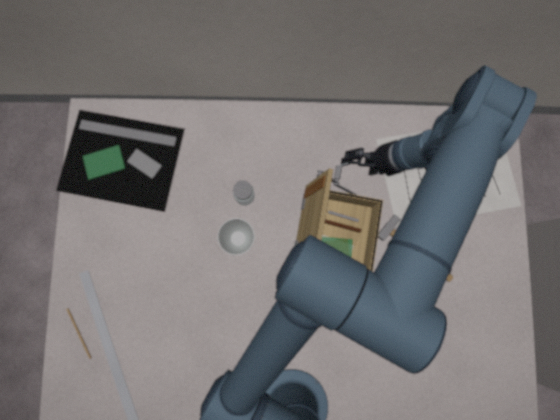

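Request:
arm_command(
  deltas=[
    {"x": 0.0, "y": 0.0, "z": 0.012, "ax": 0.0, "ay": 0.0, "az": 0.0, "hand": 1.0},
    {"x": 0.0, "y": 0.0, "z": 0.026, "ax": 0.0, "ay": 0.0, "az": 0.0, "hand": 1.0},
    {"x": 0.0, "y": 0.0, "z": 0.042, "ax": 0.0, "ay": 0.0, "az": 0.0, "hand": 1.0},
    {"x": 0.0, "y": 0.0, "z": 0.058, "ax": 0.0, "ay": 0.0, "az": 0.0, "hand": 1.0},
    {"x": 0.0, "y": 0.0, "z": 0.07, "ax": 0.0, "ay": 0.0, "az": 0.0, "hand": 1.0},
    {"x": 0.0, "y": 0.0, "z": 0.082, "ax": 0.0, "ay": 0.0, "az": 0.0, "hand": 1.0},
    {"x": 0.0, "y": 0.0, "z": 0.088, "ax": 0.0, "ay": 0.0, "az": 0.0, "hand": 1.0},
    {"x": 0.0, "y": 0.0, "z": 0.088, "ax": 0.0, "ay": 0.0, "az": 0.0, "hand": 1.0},
  ],
)

```text
clock: 4.08
position: [0.6781, -0.108, 0.1188]
eef_rot: [-0.222, 0.972, -0.08, 0.018]
contact_force: [-0.6, 0.0, -0.3]
finger_gap: 1.001
```

```bash
python3 - <<'E'
from h import *
applied(z=.088); st()
p,r=cmd(); print(toch(p))
im,d=capture("side"); cv2.imwrite("pics/side3.png",cv2.resize(im[150:370,120:310,::-1],None,fx=2.7,fy=2.7,interpolation=cv2.INTER_CUBIC))
E
```

```text
t 4.08 chestTCP [0.1681 0.0457 0.1188] tilt 0.45 toolx [ 1.  0. -0.] F [-0.6 -0.1 -0.3] gap 1.001 q [-0.44  0.74  0.31  1.28  0.43  2.83]
[0.16834972 0.04543443 0.11905657]
```

View pics/side3.png

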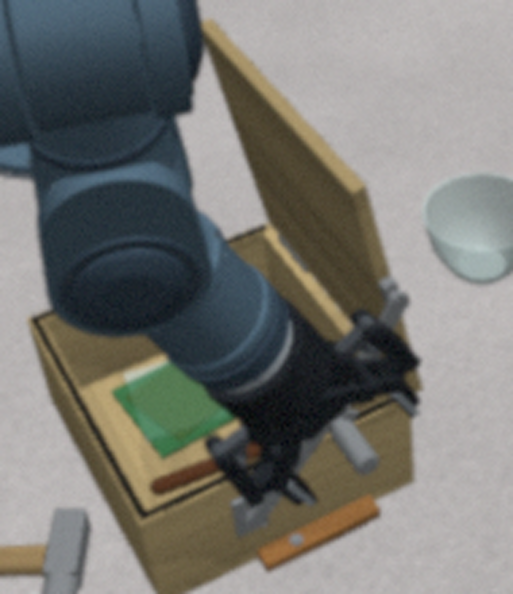

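Request:
arm_command(
  deltas=[
    {"x": 0.0, "y": 0.0, "z": 0.0, "ax": 0.0, "ay": 0.0, "az": 0.0, "hand": 0.26},
    {"x": 0.0, "y": 0.0, "z": 0.0, "ax": 0.0, "ay": 0.0, "az": 0.0, "hand": 0.26},
    {"x": 0.0, "y": 0.0, "z": 0.0, "ax": 0.0, "ay": 0.0, "az": 0.0, "hand": 0.26},
    {"x": 0.0, "y": 0.0, "z": 0.0, "ax": 0.0, "ay": 0.0, "az": 0.0, "hand": 0.26},
  ],
)

```text
clock: 4.62
position: [0.6783, -0.1083, 0.1191]
eef_rot: [-0.222, 0.972, -0.08, 0.018]
contact_force: [-0.2, 0.1, 0.4]
finger_gap: 0.262
```

```bash
python3 - <<'E'
from h import *
st()
im,d=capture("side"); cv2.imwrite("pics/side4.png",cv2.resize(im[200:350,180:310,::-1],None,fx=4,fy=4,interpolation=cv2.INTER_CUBIC))
E
```

```text
t 4.62 chestTCP [0.1684 0.0454 0.1191] tilt 0.45 toolx [ 1. -0. -0.] F [-0.2  0.1  0.4] gap 0.262 q [-0.44  0.74  0.31  1.28  0.43  2.83]
```

View pics/side4.png

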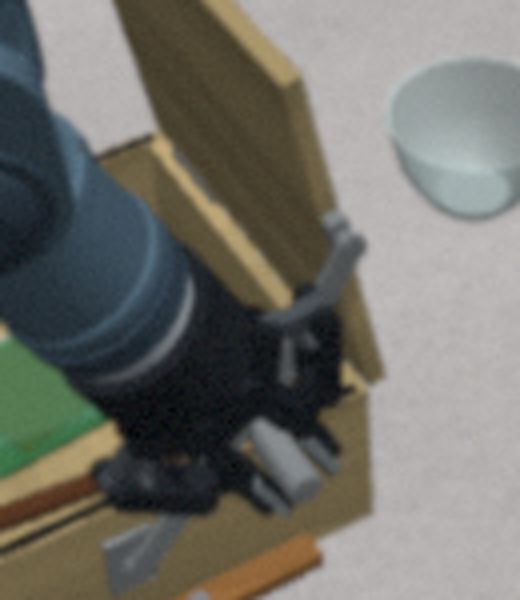

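Request:
arm_command(
  deltas=[
    {"x": 0.0, "y": 0.0, "z": 0.0, "ax": 0.0, "ay": 0.0, "az": 0.0, "hand": 0.0},
    {"x": 0.0, "y": 0.0, "z": 0.0, "ax": 0.0, "ay": 0.0, "az": 0.0, "hand": 0.0},
    {"x": 0.0, "y": 0.0, "z": 0.0, "ax": 0.0, "ay": 0.0, "az": 0.0, "hand": 0.0},
    {"x": 0.0, "y": 0.0, "z": 0.0, "ax": 0.0, "ay": 0.0, "az": 0.0, "hand": 0.0},
  ],
)

```text
clock: 5.18
position: [0.6783, -0.1084, 0.1192]
eef_rot: [-0.222, 0.972, -0.08, 0.018]
contact_force: [-1.6, -1.2, 1.9]
finger_gap: 0.188
```

```bash
python3 - <<'E'
from h import *
st()
p,r=cmd(); c=toch(p); pv=np.array([c[0],-.031,.06]); print(c,observe()["moment"])
for phi in np.arange(.05,.56,.05):
    a=c-pv; b=np.array([0,a[1]*np.cos(phi)-a[2]*np.sin(phi),a[1]*np.sin(phi)+a[2]*np.cos(phi)])
    print(round(phi,2),delta(pv+b,Rz*Ro.from_rotvec([phi,0,0])*Rz.inv()*r))
E
```

```text
t 5.17 chestTCP [0.1684 0.0453 0.1192] tilt 0.45 toolx [ 1. -0. -0.] F [-1.4 -1.5  1.9] gap 0.188 q [-0.44  0.74  0.31  1.28  0.43  2.83]
[0.16834972 0.04543443 0.11905657] [-0.42063985  0.1900757   0.0524899 ]
0.05 [-0.      0.0011 -0.0047  0.05   -0.     -0.    ]
0.1 [-0.      0.0025 -0.0093  0.1    -0.     -0.    ]
0.15 [-0.      0.004  -0.0139  0.15   -0.     -0.    ]
0.2 [-0.      0.0058 -0.0184  0.2    -0.     -0.    ]
0.25 [-0.00e+00  7.90e-03 -2.28e-02  2.50e-01 -1.00e-04 -0.00e+00]
0.3 [-0.00e+00  1.01e-02 -2.70e-02  3.00e-01 -1.00e-04 -1.00e-04]
0.35 [-0.00e+00  1.26e-02 -3.12e-02  3.50e-01 -1.00e-04 -1.00e-04]
0.4 [-0.00e+00  1.52e-02 -3.52e-02  4.00e-01 -1.00e-04 -1.00e-04]
0.45 [-0.00e+00  1.81e-02 -3.91e-02  4.50e-01 -1.00e-04 -1.00e-04]
0.5 [-0.00e+00  2.11e-02 -4.29e-02  5.00e-01 -1.00e-04 -1.00e-04]
0.55 [-0.00e+00  2.44e-02 -4.65e-02  5.50e-01 -1.00e-04 -1.00e-04]
```

Request:
arm_command(
  deltas=[
    {"x": 0.0, "y": 0.0005, "z": -0.0024, "ax": 0.025, "ay": 0.0, "az": 0.0, "hand": 0.0},
    {"x": 0.0, "y": 0.0011, "z": -0.0047, "ax": 0.05, "ay": 0.0, "az": 0.0, "hand": 0.0},
    {"x": 0.0, "y": 0.0018, "z": -0.007, "ax": 0.075, "ay": 0.0, "az": 0.0, "hand": 0.0},
    {"x": 0.0, "y": 0.0025, "z": -0.0093, "ax": 0.1, "ay": 0.0, "az": 0.0, "hand": 0.0},
    {"x": 0.0, "y": 0.0032, "z": -0.0116, "ax": 0.125, "ay": 0.0, "az": 0.0, "hand": 0.0},
    {"x": 0.0, "y": 0.004, "z": -0.0139, "ax": 0.15, "ay": 0.0, "az": 0.0, "hand": 0.0},
    {"x": 0.0, "y": 0.0049, "z": -0.0161, "ax": 0.175, "ay": 0.0, "az": 0.0, "hand": 0.0},
    {"x": 0.0, "y": 0.0058, "z": -0.0184, "ax": 0.2, "ay": 0.0, "az": 0.0, "hand": 0.0},
  ],
)

```text
clock: 6.18
position: [0.6761, -0.1212, 0.1331]
eef_rot: [-0.319, 0.944, -0.077, 0.026]
contact_force: [2.7, 2.3, -3.7]
finger_gap: 0.186
```

```bash
python3 - <<'E'
from h import *
st()
E
```

```text
t 6.17 chestTCP [0.1683 0.0323 0.1331] tilt 0.652 toolx [ 1.  0. -0.] F [ 2.3  2.7 -3.7] gap 0.186 q [-0.53  0.83  0.43  1.44  0.6   2.69]
```

```bash
python3 - <<'E'
from h import *
applied(0,.0058,-.0184,.2)
p,r=cmd(); c=toch(p); pv=np.array([c[0],-.031,.06]); print(c)
for phi in np.arange(.05,.41,.05):
    a=c-pv; b=np.array([0,a[1]*np.cos(phi)-a[2]*np.sin(phi),a[1]*np.sin(phi)+a[2]*np.cos(phi)])
    print(round(phi,2),delta(pv+b,Rz*Ro.from_rotvec([phi,0,0])*Rz.inv()*r)[1:4])
E
```

```text
[0.16835212 0.03220947 0.13310293]
0.05 [ 0.0011 -0.0047  0.05  ]
0.1 [ 0.0025 -0.0093  0.1   ]
0.15 [ 0.004  -0.0139  0.15  ]
0.2 [ 0.0058 -0.0184  0.2   ]
0.25 [ 0.0079 -0.0228  0.25  ]
0.3 [ 0.0101 -0.0271  0.3   ]
0.35 [ 0.0126 -0.0312  0.35  ]
0.4 [ 0.0152 -0.0352  0.4   ]
```

Request:
arm_command(
  deltas=[
    {"x": 0.0, "y": 0.0005, "z": -0.0024, "ax": 0.025, "ay": 0.0, "az": 0.0, "hand": 0.0},
    {"x": 0.0, "y": 0.0011, "z": -0.0047, "ax": 0.05, "ay": 0.0, "az": 0.0, "hand": 0.0},
    {"x": 0.0, "y": 0.0018, "z": -0.007, "ax": 0.075, "ay": 0.0, "az": 0.0, "hand": 0.0},
    {"x": 0.0, "y": 0.0025, "z": -0.0093, "ax": 0.1, "ay": 0.0, "az": 0.0, "hand": 0.0},
    {"x": 0.0, "y": 0.0032, "z": -0.0116, "ax": 0.125, "ay": 0.0, "az": 0.0, "hand": 0.0},
    {"x": 0.0, "y": 0.004, "z": -0.0139, "ax": 0.15, "ay": 0.0, "az": 0.0, "hand": 0.0},
    {"x": 0.0, "y": 0.0049, "z": -0.0161, "ax": 0.175, "ay": 0.0, "az": 0.0, "hand": 0.0},
    {"x": 0.0, "y": 0.0058, "z": -0.0184, "ax": 0.2, "ay": 0.0, "az": 0.0, "hand": 0.0},
    {"x": 0.0, "y": 0.0069, "z": -0.0206, "ax": 0.225, "ay": 0.0, "az": 0.0, "hand": 0.0},
    {"x": 0.0, "y": 0.0079, "z": -0.0228, "ax": 0.25, "ay": 0.0, "az": 0.0, "hand": 0.0},
    {"x": 0.0, "y": 0.0079, "z": -0.0228, "ax": 0.25, "ay": 0.0, "az": 0.0, "hand": 0.0},
  ],
)

```text
clock: 7.55
position: [0.6728, -0.1411, 0.1465]
eef_rot: [-0.435, 0.897, -0.074, 0.035]
contact_force: [0.6, 5.1, -1.6]
finger_gap: 0.189
```

```bash
python3 - <<'E'
from h import *
applied(0,.0079,-.0228,.25)
st()
im,d=capture("side"); cv2.imwrite("pics/side5.png",cv2.resize(im[150:370,120:310,::-1],None,fx=2.7,fy=2.7,interpolation=cv2.INTER_CUBIC)); np.save("side5.npy",d)
im,d=capture("top"); cv2.imwrite("pics/top5.png",cv2.resize(im[130:300,260:420,::-1],None,fx=3.5,fy=3.5,interpolation=cv2.INTER_CUBIC)); np.save("top5.npy",d)
E
```

```text
t 7.55 chestTCP [0.1682 0.0122 0.1465] tilt 0.902 toolx [ 1. -0. -0.] F [-0.2  5.1 -1.6] gap 0.189 q [-0.63  1.    0.64  1.73  0.78  2.46]
```

View pics/side5.png

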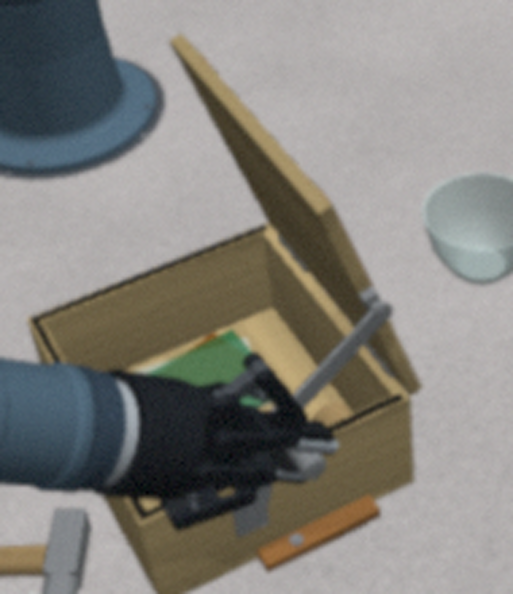

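View pics/top5.png

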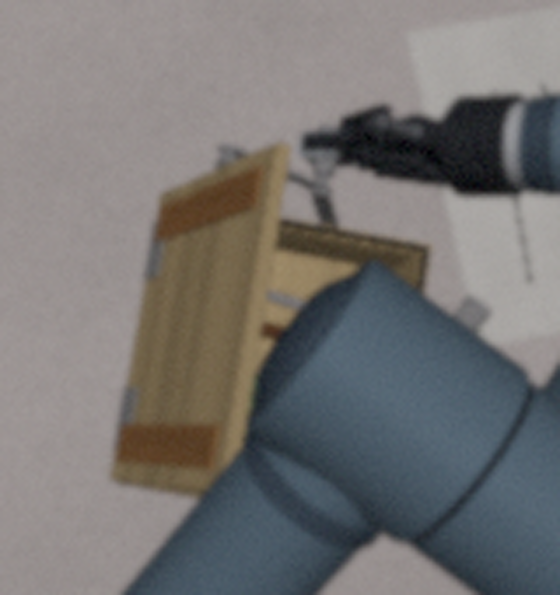

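```bash
cat >> h.py <<'E'
def cloud(n,d):
    v,u=np.mgrid[0:420,0:560]; c,f=K(n)
    cm=np.array([[f,0,c["cx"]],[0,f,c["cy"]],[0,0,1.]])
    q=cv2.undistortPoints(np.stack([u.ravel(),v.ravel()],1)[:,None].astype(float),cm,np.array([c["k1"],0,0,0,0.]))[:,0]
    dd=d.ravel(); T=np.array(c["cam_to_world"]); W=np.c_[q*dd[:,None],dd]@T[:3,:3].T+T[:3,3]
    W=W[dd>0]-[P[0],P[1],0]; return Rz.inv().apply(W)
def lidang(n,d,off):
    # plane through hinge (y=.11,z=.1), surface offset off along outer normal; returns lean from vertical
    C=cloud(n,d); y=C[:,1]-.11; z=C[:,2]-.1
    best=(0,0)
    for a in np.arange(.1,1.6,.004):
        s=-y*np.sin(a)+z*np.cos(a); nn=y*np.cos(a)+z*np.sin(a)
        k=((abs(nn-off)<.002)&(s>.05)&(s<.2)&(abs(C[:,0])<.115)).sum()
        if k>best[0]: best=(k,a)
    return best
E
python3 - <<'E'
from h import *
for n,o in(("side",0),("top",.012)):
    for i in "05": print(n,i,lidang(n,np.load(f"{n}{i}.npy"),o))
E
```

```text
side 0 (np.int64(1680), np.float64(0.17200000000000007))
side 5 (np.int64(866), np.float64(0.28800000000000014))
top 0 (np.int64(1095), np.float64(0.16400000000000006))
top 5 (np.int64(1585), np.float64(0.28400000000000014))
```

Request:
arm_command(
  deltas=[
    {"x": 0.0, "y": 0.0005, "z": -0.0024, "ax": 0.025, "ay": 0.0, "az": 0.0, "hand": 0.0},
    {"x": 0.0, "y": 0.0011, "z": -0.0047, "ax": 0.05, "ay": 0.0, "az": 0.0, "hand": 0.0},
    {"x": 0.0, "y": 0.0014, "z": -0.0056, "ax": 0.06, "ay": 0.0, "az": 0.0, "hand": 0.0},
    {"x": 0.0, "y": 0.0014, "z": -0.0056, "ax": 0.06, "ay": 0.0, "az": 0.0, "hand": 0.0},
    {"x": 0.0, "y": 0.0014, "z": -0.0056, "ax": 0.06, "ay": 0.0, "az": 0.0, "hand": 0.0},
  ],
)

```text
clock: 8.28
position: [0.6719, -0.146, 0.1489]
eef_rot: [-0.461, 0.884, -0.073, 0.037]
contact_force: [1.7, 5.6, -2.1]
finger_gap: 0.193
```

```bash
python3 - <<'E'
from h import *
applied(0,.0014,-.0056,.06)
st()
im,d=capture("side"); print(lidang("side",d,0))
im,d=capture("top"); print(lidang("top",d,.012))
E
```

```text
t 8.28 chestTCP [0.1682 0.0072 0.1489] tilt 0.961 toolx [ 1.  0. -0.] F [ 0.8  5.9 -2.1] gap 0.193 q [-0.65  1.06  0.71  1.81  0.81  2.4 ]
(np.int64(641), np.float64(0.3200000000000002))
(np.int64(1710), np.float64(0.31600000000000017))
```

Request:
arm_command(
  deltas=[
    {"x": 0.0, "y": 0.0, "z": 0.0, "ax": 0.0, "ay": 0.0, "az": 0.0, "hand": 0.7},
    {"x": 0.0, "y": 0.0, "z": 0.0, "ax": 0.0, "ay": 0.0, "az": 0.0, "hand": 0.7},
    {"x": 0.0, "y": 0.0, "z": 0.0, "ax": 0.0, "ay": 0.0, "az": 0.0, "hand": 0.7},
    {"x": 0.0, "y": 0.0, "z": 0.0, "ax": 0.0, "ay": 0.0, "az": 0.0, "hand": 0.7},
  ],
)

```text
clock: 8.88
position: [0.672, -0.1466, 0.149]
eef_rot: [-0.46, 0.884, -0.073, 0.038]
contact_force: [0.8, -0.3, 0.8]
finger_gap: 0.701
```

```bash
python3 - <<'E'
from h import *
st()
im,d=capture("side"); print(lidang("side",d,0)); cv2.imwrite("pics/side6.png",cv2.resize(im[150:370,120:310,::-1],None,fx=2.7,fy=2.7,interpolation=cv2.INTER_CUBIC))
im,d=capture("top"); print(lidang("top",d,.012))
E
```

```text
t 8.88 chestTCP [0.1684 0.0066 0.149 ] tilt 0.96 toolx [ 1. -0.  0.] F [ 0.8 -0.2  0.8] gap 0.701 q [-0.65  1.06  0.71  1.81  0.81  2.4 ]
(np.int64(636), np.float64(0.3200000000000002))
(np.int64(1710), np.float64(0.31600000000000017))
```

View pics/side6.png

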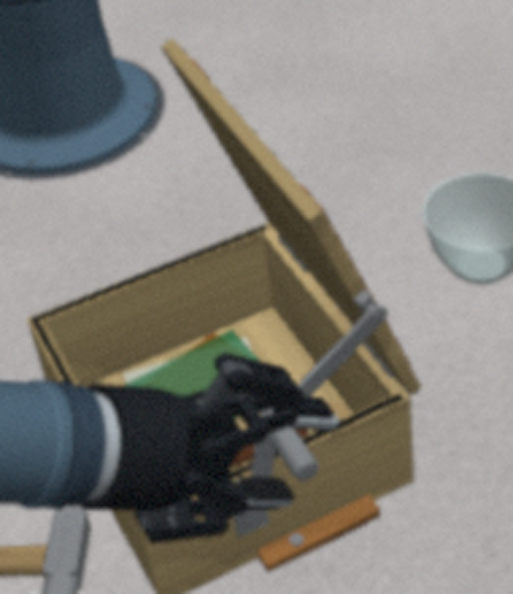

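```bash
cat >> h.py <<'E'
def rot2(t):
    return Rz*Ro.from_matrix(np.column_stack([[0,np.cos(t),np.sin(t)],[1,0,0],[0,np.sin(t),-np.cos(t)]]))
def rows(wps,n):
    # wps: list of (chestpos,rot); slerp between with n rows each -> prints deltas vs cmd
    from scipy.spatial.transform import Slerp
    p0,r0=cmd(); cur=(toch(p0),r0)
    for (c,r),k in zip(wps,n):
        sl=Slerp([0,1],Ro.concatenate([cur[1],r]))
        for i in range(1,k+1):
            f=i/k; print(delta(cur[0]+(np.array(c)-cur[0])*f,sl(f)).round(3).tolist())
        cur=(np.array(c),r)
E
python3 - <<'E'
from h import *
p,r=cmd(); print(toch(p))
w1=toch(p+r.apply([0,0,-.09])); print(w1)
rows([(w1,r),([.1,-.13,.40],rot2(0.))],[4,12])
E
```

```text
[0.16835368 0.00686639 0.14885883]
[ 0.1683598  -0.06685718  0.20048087]
[0.0, -0.0, -0.022, 0.0, 0.0, 0.0]
[-0.0, -0.0, -0.045, 0.0, 0.0, 0.0]
[-0.0, -0.0, -0.068, 0.0, 0.0, 0.0]
[-0.0, -0.0, -0.09, 0.0, 0.0, 0.0]
[-0.006, -0.011, -0.104, -0.062, -0.062, -0.12]
[-0.011, -0.021, -0.118, -0.125, -0.125, -0.24]
[-0.017, -0.032, -0.132, -0.187, -0.187, -0.36]
[-0.023, -0.042, -0.145, -0.25, -0.25, -0.479]
[-0.028, -0.053, -0.159, -0.312, -0.312, -0.599]
[-0.034, -0.064, -0.173, -0.374, -0.374, -0.719]
[-0.04, -0.074, -0.187, -0.437, -0.437, -0.839]
[-0.046, -0.085, -0.201, -0.499, -0.499, -0.959]
[-0.051, -0.095, -0.215, -0.562, -0.561, -1.079]
[-0.057, -0.106, -0.228, -0.624, -0.624, -1.198]
[-0.063, -0.117, -0.242, -0.686, -0.686, -1.318]
[-0.068, -0.127, -0.256, -0.749, -0.748, -1.438]
```

Request:
arm_command(
  deltas=[
    {"x": 0.0, "y": 0.0, "z": -0.015, "ax": 0.0, "ay": 0.0, "az": 0.0, "hand": 0.7},
    {"x": 0.0, "y": 0.0, "z": -0.04, "ax": 0.0, "ay": 0.0, "az": 0.0, "hand": 0.7},
    {"x": 0.0, "y": 0.0, "z": -0.068, "ax": 0.0, "ay": 0.0, "az": 0.0, "hand": 0.7},
    {"x": 0.0, "y": 0.0, "z": -0.09, "ax": 0.0, "ay": 0.0, "az": 0.0, "hand": 0.5},
    {"x": -0.006, "y": -0.011, "z": -0.104, "ax": -0.062, "ay": -0.062, "az": -0.12, "hand": 0.3},
    {"x": -0.011, "y": -0.021, "z": -0.118, "ax": -0.125, "ay": -0.125, "az": -0.24, "hand": 0.1},
    {"x": -0.017, "y": -0.032, "z": -0.132, "ax": -0.187, "ay": -0.187, "az": -0.36, "hand": 0.0},
    {"x": -0.023, "y": -0.042, "z": -0.145, "ax": -0.25, "ay": -0.25, "az": -0.479, "hand": 0.0},
    {"x": -0.028, "y": -0.053, "z": -0.159, "ax": -0.312, "ay": -0.312, "az": -0.599, "hand": 0.0},
    {"x": -0.034, "y": -0.064, "z": -0.173, "ax": -0.374, "ay": -0.374, "az": -0.719, "hand": 0.0},
    {"x": -0.04, "y": -0.074, "z": -0.187, "ax": -0.437, "ay": -0.437, "az": -0.839, "hand": 0.0},
    {"x": -0.046, "y": -0.085, "z": -0.201, "ax": -0.499, "ay": -0.499, "az": -0.959, "hand": 0.0},
    {"x": -0.051, "y": -0.095, "z": -0.215, "ax": -0.562, "ay": -0.561, "az": -1.079, "hand": 0.0},
    {"x": -0.057, "y": -0.106, "z": -0.228, "ax": -0.624, "ay": -0.624, "az": -1.198, "hand": 0.0},
    {"x": -0.063, "y": -0.117, "z": -0.242, "ax": -0.686, "ay": -0.686, "az": -1.318, "hand": 0.0},
    {"x": -0.068, "y": -0.127, "z": -0.256, "ax": -0.749, "ay": -0.748, "az": -1.438, "hand": 0.0},
    {"x": -0.068, "y": -0.127, "z": -0.256, "ax": -0.749, "ay": -0.748, "az": -1.438, "hand": 0.0},
    {"x": -0.068, "y": -0.127, "z": -0.256, "ax": -0.749, "ay": -0.748, "az": -1.438, "hand": 0.0},
  ],
)

```text
clock: 11.22
position: [0.5824, -0.27, 0.4004]
eef_rot: [-0.0, 0.763, 0.646, 0.0]
contact_force: [1.1, -0.2, 0.7]
finger_gap: -0.002
```

```bash
python3 - <<'E'
from h import *
applied(-.068,-.127,-.256,-.749,-.748,-1.438)
st(); p,r=cmd(); print(toch(p))
im,d=capture("side"); print(lidang("side",d,0)); cv2.imwrite("pics/side7.png",im[:,:,::-1])
im,d=capture("top"); print(lidang("top",d,.012)); cv2.imwrite("pics/top7.png",im[:,:,::-1])
print(look_for("side","stay_knob"))
E
```

```text
t 11.22 chestTCP [ 0.1001 -0.1298  0.4004] tilt 0.001 toolx [0. 1. 0.] F [ 1.1 -0.   0.7] gap -0.002 q [-0.53  0.64  0.97  1.89  0.    1.2 ]
[ 0.10040716 -0.1299845   0.39974547]
(np.int64(634), np.float64(0.3200000000000002))
(np.int64(1561), np.float64(0.3200000000000002))
[{'centre': [0.6396, -0.1598, 0.169], 'p': 0.62}]
```

View pics/side7.png

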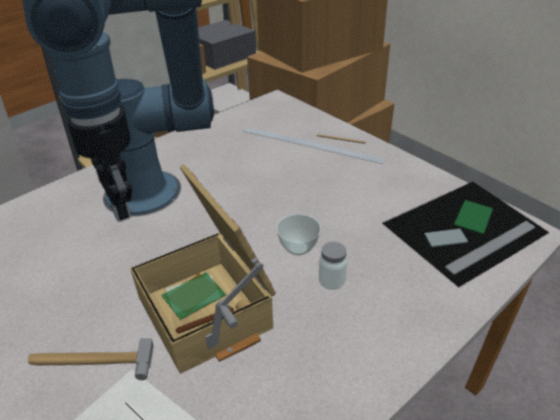

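View pics/top7.png

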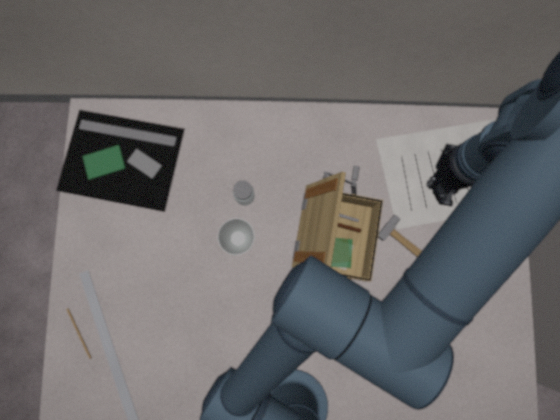

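```bash
python3 - <<'E'
from h import *
rows([([.03,.16,.39],rot2(-.5)),([0,.12,.314],rot2(-.94))],[11,6])
E
```

```text
[0.026, -0.006, 0.001, 0.0, -0.046, -0.0]
[0.053, -0.013, 0.002, 0.0, -0.091, -0.0]
[0.079, -0.019, 0.003, 0.0, -0.136, -0.0]
[0.105, -0.026, 0.004, 0.0, -0.182, -0.0]
[0.132, -0.032, 0.004, 0.0, -0.227, -0.0]
[0.158, -0.038, 0.005, 0.0, -0.273, -0.0]
[0.184, -0.045, 0.006, 0.0, -0.318, -0.0]
[0.211, -0.051, 0.007, 0.0, -0.364, -0.0]
[0.237, -0.058, 0.008, 0.0, -0.409, -0.0]
[0.264, -0.064, 0.009, 0.0, -0.455, -0.0]
[0.29, -0.07, 0.01, 0.0, -0.5, -0.0]
[0.283, -0.076, 0.022, 0.0, -0.573, -0.0]
[0.277, -0.08, 0.035, 0.0, -0.647, -0.0]
[0.27, -0.086, 0.048, 0.0, -0.72, -0.0]
[0.263, -0.09, 0.06, 0.0, -0.793, -0.0]
[0.257, -0.096, 0.073, 0.0, -0.867, -0.0]
[0.25, -0.1, 0.086, 0.0, -0.94, -0.0]
```

Request:
arm_command(
  deltas=[
    {"x": 0.026, "y": -0.006, "z": 0.001, "ax": 0.0, "ay": -0.046, "az": 0.0, "hand": 0.0},
    {"x": 0.053, "y": -0.013, "z": 0.002, "ax": 0.0, "ay": -0.091, "az": 0.0, "hand": 0.0},
    {"x": 0.079, "y": -0.019, "z": 0.003, "ax": 0.0, "ay": -0.136, "az": 0.0, "hand": 0.0},
    {"x": 0.105, "y": -0.026, "z": 0.004, "ax": 0.0, "ay": -0.182, "az": 0.0, "hand": 0.0},
    {"x": 0.132, "y": -0.032, "z": 0.004, "ax": 0.0, "ay": -0.227, "az": 0.0, "hand": 0.0},
    {"x": 0.158, "y": -0.038, "z": 0.005, "ax": 0.0, "ay": -0.273, "az": 0.0, "hand": 0.0},
    {"x": 0.184, "y": -0.045, "z": 0.006, "ax": 0.0, "ay": -0.318, "az": 0.0, "hand": 0.0},
    {"x": 0.211, "y": -0.051, "z": 0.007, "ax": 0.0, "ay": -0.364, "az": 0.0, "hand": 0.0},
    {"x": 0.237, "y": -0.058, "z": 0.008, "ax": 0.0, "ay": -0.409, "az": 0.0, "hand": 0.0},
    {"x": 0.264, "y": -0.064, "z": 0.009, "ax": 0.0, "ay": -0.455, "az": 0.0, "hand": 0.0},
    {"x": 0.29, "y": -0.07, "z": 0.01, "ax": 0.0, "ay": -0.5, "az": 0.0, "hand": 0.0},
    {"x": 0.29, "y": -0.07, "z": 0.01, "ax": 0.0, "ay": -0.5, "az": 0.0, "hand": 0.0},
    {"x": 0.29, "y": -0.07, "z": 0.01, "ax": 0.0, "ay": -0.5, "az": 0.0, "hand": 0.0},
  ],
)

```text
clock: 13.0
position: [0.562, 0.027, 0.3895]
eef_rot: [0.16, 0.739, 0.627, -0.188]
contact_force: [-0.2, -0.1, -0.2]
finger_gap: -0.002
```

```bash
python3 - <<'E'
from h import *
applied(.29,-.07,.01,0,-.5,0)
st(); p,r=cmd(); print(toch(p))
E
```

```text
t 13.0 chestTCP [0.0316 0.1599 0.3895] tilt -0.5 toolx [ 0.    0.88 -0.48] F [-0.1 -0.2 -0.2] gap -0.002 q [ 0.18  0.55  0.66  1.86 -0.47  1.96]
[0.03053006 0.16004543 0.38975373]
```

```bash
python3 - <<'E'
from h import *
rows([([0.01,.12,.314],rot2(-.9))],[6])
E
```

```text
[0.0, -0.003, 0.014, -0.0, -0.067, -0.0]
[0.0, -0.007, 0.029, -0.0, -0.133, -0.0]
[0.001, -0.01, 0.043, -0.0, -0.2, -0.0]
[0.001, -0.014, 0.057, -0.0, -0.267, -0.0]
[0.001, -0.017, 0.071, -0.0, -0.333, -0.0]
[0.001, -0.02, 0.086, -0.0, -0.4, -0.0]
```

Request:
arm_command(
  deltas=[
    {"x": 0.0, "y": -0.003, "z": 0.014, "ax": 0.0, "ay": -0.067, "az": 0.0, "hand": 0.0},
    {"x": 0.0, "y": -0.007, "z": 0.029, "ax": 0.0, "ay": -0.133, "az": 0.0, "hand": 0.0},
    {"x": 0.001, "y": -0.01, "z": 0.043, "ax": 0.0, "ay": -0.2, "az": 0.0, "hand": 0.0},
    {"x": 0.001, "y": -0.014, "z": 0.057, "ax": 0.0, "ay": -0.267, "az": 0.0, "hand": 0.0},
    {"x": 0.001, "y": -0.017, "z": 0.071, "ax": 0.0, "ay": -0.333, "az": 0.0, "hand": 0.0},
    {"x": 0.001, "y": -0.02, "z": 0.086, "ax": 0.0, "ay": -0.4, "az": 0.0, "hand": 0.0},
    {"x": 0.001, "y": -0.02, "z": 0.086, "ax": 0.0, "ay": -0.4, "az": 0.0, "hand": 0.0},
    {"x": 0.001, "y": -0.02, "z": 0.086, "ax": 0.0, "ay": -0.4, "az": 0.0, "hand": 0.0},
  ],
)

```text
clock: 14.0
position: [0.5352, -0.01, 0.3148]
eef_rot: [0.281, 0.688, 0.582, -0.331]
contact_force: [0.1, -0.3, 0.5]
finger_gap: 0.0
```

```bash
python3 - <<'E'
from h import *
applied(.001,-.02,.086,0,-.4,0)
st(); p,r=cmd(); print(toch(p))
im,d=capture("side"); print(lidang("side",d,0)); cv2.imwrite("pics/side8.png",im[:,:,::-1])
E
```

```text
t 14.0 chestTCP [0.0111 0.1191 0.3148] tilt -0.898 toolx [ 0.    0.62 -0.78] F [ 0.1 -0.3  0.5] gap 0.0 q [ 0.28  0.63  0.36  1.79 -0.79  2.22]
[0.01053336 0.1197077  0.31379322]
(np.int64(623), np.float64(0.3200000000000002))
```

View pics/side8.png

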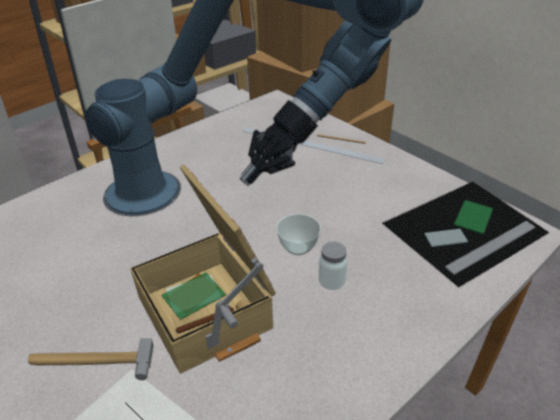

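```bash
cat >> h.py <<'E'
def lp(a,off=.012,s=.2,x=.01,k=.72):
    return ([x,.11-s*np.sin(a)+off*np.cos(a),.1+s*np.cos(a)+off*np.sin(a)],rot2(-k*(np.pi/2-a)))
def arc(as_,**k):
    for a in as_:
        c,r=lp(a,**k); print(round(a,3),delta(c,r).round(4).tolist())
E
python3 - <<'E'
from h import *
rows([lp(.318,off=.018)],[6])
arc(np.arange(.33,.61,.03))
E
```

```text
[-0.003, -0.0, 0.009, -0.0, -0.0, -0.0]
[-0.007, -0.0, 0.018, -0.0, -0.001, -0.0]
[-0.01, -0.0, 0.027, -0.0, -0.001, -0.0]
[-0.013, -0.0, 0.036, -0.0, -0.001, -0.0]
[-0.017, -0.0, 0.045, -0.0, -0.002, -0.0]
[-0.02, -0.0, 0.054, -0.0, -0.002, -0.0]
0.33 [-0.0231, -0.0005, 0.0623, -0.0002, 0.0065, -0.0005]
0.36 [-0.0253, -0.0005, 0.0679, -0.0002, 0.0281, -0.0005]
0.39 [-0.0274, -0.0005, 0.0735, -0.0001, 0.0497, -0.0005]
0.42 [-0.0293, -0.0005, 0.0792, -0.0001, 0.0713, -0.0005]
0.45 [-0.0311, -0.0005, 0.085, -0.0001, 0.0929, -0.0005]
0.48 [-0.0327, -0.0005, 0.0908, -0.0001, 0.1145, -0.0005]
0.51 [-0.0341, -0.0005, 0.0966, -0.0001, 0.1361, -0.0005]
0.54 [-0.0353, -0.0005, 0.1025, -0.0001, 0.1577, -0.0005]
0.57 [-0.0364, -0.0005, 0.1084, -0.0001, 0.1793, -0.0005]
0.6 [-0.0372, -0.0005, 0.1144, -0.0001, 0.2009, -0.0005]
```

Request:
arm_command(
  deltas=[
    {"x": -0.005, "y": 0.0, "z": 0.012, "ax": 0.0, "ay": 0.0, "az": 0.0, "hand": 0.0},
    {"x": -0.01, "y": 0.0, "z": 0.026, "ax": 0.0, "ay": 0.0, "az": 0.0, "hand": 0.0},
    {"x": -0.015, "y": 0.0, "z": 0.04, "ax": 0.0, "ay": 0.0, "az": 0.0, "hand": 0.0},
    {"x": -0.02, "y": 0.0, "z": 0.052, "ax": 0.0, "ay": -0.002, "az": 0.0, "hand": 0.0},
    {"x": -0.0215, "y": 0.0, "z": 0.057, "ax": 0.0, "ay": 0.002, "az": 0.0, "hand": 0.0},
    {"x": -0.023, "y": 0.0, "z": 0.0623, "ax": 0.0, "ay": 0.0065, "az": 0.0, "hand": 0.0},
    {"x": -0.0253, "y": 0.0, "z": 0.0679, "ax": 0.0, "ay": 0.028, "az": 0.0, "hand": 0.0},
  ],
)

```text
clock: 14.92
position: [0.5238, -0.0767, 0.2923]
eef_rot: [0.274, 0.691, 0.587, -0.321]
contact_force: [-1.1, 5.3, 6.5]
finger_gap: -0.002
```

```bash
python3 - <<'E'
from h import *
applied(-.0253,0,.0679,0,.028,0)
st(); p,r=cmd(); print(toch(p))
arc(np.arange(.39,.91,.03))
E
```

```text
t 14.93 chestTCP [0.0108 0.0514 0.2923] tilt -0.871 toolx [ 0.    0.64 -0.77] F [-1.9  5.   6.5] gap -0.002 q [ 0.17  0.52  0.14  1.56 -0.81  2.06]
[0.01051069 0.05079514 0.29139772]
0.39 [-0.0023, -0.0005, 0.0056, -0.0001, 0.0217, -0.0005]
0.42 [-0.0044, -0.0005, 0.0112, -0.0001, 0.0433, -0.0005]
0.45 [-0.0063, -0.0005, 0.0169, -0.0001, 0.0649, -0.0005]
0.48 [-0.008, -0.0005, 0.0227, -0.0001, 0.0865, -0.0005]
0.51 [-0.0096, -0.0005, 0.0285, -0.0001, 0.1081, -0.0005]
0.54 [-0.011, -0.0005, 0.0343, -0.0001, 0.1297, -0.0005]
0.57 [-0.0122, -0.0005, 0.0402, -0.0001, 0.1513, -0.0005]
0.6 [-0.0132, -0.0005, 0.0461, -0.0001, 0.1729, -0.0005]
0.63 [-0.0141, -0.0005, 0.0521, -0.0001, 0.1945, -0.0005]
0.66 [-0.0148, -0.0005, 0.058, -0.0001, 0.2161, -0.0005]
0.69 [-0.0153, -0.0005, 0.064, -0.0001, 0.2377, -0.0005]
0.72 [-0.0156, -0.0005, 0.07, -0.0001, 0.2593, -0.0005]
0.75 [-0.0157, -0.0005, 0.076, -0.0001, 0.2809, -0.0005]
0.78 [-0.0157, -0.0005, 0.0821, -0.0001, 0.3025, -0.0005]
0.81 [-0.0155, -0.0005, 0.0881, -0.0001, 0.3241, -0.0005]
0.84 [-0.0151, -0.0005, 0.0941, -0.0001, 0.3457, -0.0005]
0.87 [-0.0145, -0.0005, 0.1, -0.0001, 0.3673, -0.0005]
0.9 [-0.0137, -0.0005, 0.106, -0.0001, 0.3889, -0.0005]
```

Request:
arm_command(
  deltas=[
    {"x": -0.0023, "y": 0.0, "z": 0.0056, "ax": 0.0, "ay": 0.0217, "az": 0.0, "hand": 0.0},
    {"x": -0.0044, "y": 0.0, "z": 0.0112, "ax": 0.0, "ay": 0.0433, "az": 0.0, "hand": 0.0},
    {"x": -0.0063, "y": 0.0, "z": 0.0169, "ax": 0.0, "ay": 0.065, "az": 0.0, "hand": 0.0},
    {"x": -0.008, "y": 0.0, "z": 0.0227, "ax": 0.0, "ay": 0.0865, "az": 0.0, "hand": 0.0},
    {"x": -0.0096, "y": 0.0, "z": 0.0285, "ax": 0.0, "ay": 0.108, "az": 0.0, "hand": 0.0},
    {"x": -0.011, "y": 0.0, "z": 0.0343, "ax": 0.0, "ay": 0.13, "az": 0.0, "hand": 0.0},
    {"x": -0.0122, "y": 0.0, "z": 0.0402, "ax": 0.0, "ay": 0.151, "az": 0.0, "hand": 0.0},
    {"x": -0.0132, "y": 0.0, "z": 0.0461, "ax": 0.0, "ay": 0.173, "az": 0.0, "hand": 0.0},
    {"x": -0.0141, "y": 0.0, "z": 0.0521, "ax": 0.0, "ay": 0.1945, "az": 0.0, "hand": 0.0},
    {"x": -0.0148, "y": 0.0, "z": 0.058, "ax": 0.0, "ay": 0.216, "az": 0.0, "hand": 0.0},
  ],
)

```text
clock: 16.18
position: [0.5148, -0.1303, 0.2664]
eef_rot: [0.209, 0.722, 0.613, -0.245]
contact_force: [-2.3, 3.9, 4.6]
finger_gap: -0.001
```

```bash
python3 - <<'E'
from h import *
applied(-.0148,0,.058,0,.216,0)
st(); p,r=cmd(); print(toch(p))
im,d=capture("side"); cv2.imwrite("pics/side9.png",im[:,:,::-1]); print(lidang("side",d,0))
im,d=capture("top"); print(lidang("top",d,.012))
arc(np.arange(.69,1.27,.03))
E
```

```text
t 16.18 chestTCP [ 0.0106 -0.0029  0.2664] tilt -0.655 toolx [ 0.    0.79 -0.61] F [-2.9  3.5  4.6] gap -0.001 q [-0.01  0.36 -0.02  1.3  -0.65  1.76]
[ 0.01049518 -0.00312904  0.26541268]
(np.int64(456), np.float64(0.5800000000000004))
(np.int64(1245), np.float64(0.6640000000000005))
0.69 [-0.0018, -0.0005, 0.0058, -0.0, 0.0217, -0.0005]
0.72 [-0.0034, -0.0005, 0.0116, -0.0, 0.0433, -0.0005]
0.75 [-0.0048, -0.0005, 0.0174, -0.0, 0.0649, -0.0005]
0.78 [-0.006, -0.0005, 0.0233, -0.0, 0.0865, -0.0005]
0.81 [-0.0071, -0.0005, 0.0292, -0.0, 0.1081, -0.0005]
0.84 [-0.008, -0.0005, 0.0352, -0.0, 0.1297, -0.0005]
0.87 [-0.0087, -0.0005, 0.0411, -0.0, 0.1513, -0.0005]
0.9 [-0.0093, -0.0005, 0.0471, -0.0, 0.1729, -0.0005]
0.93 [-0.0096, -0.0005, 0.0531, 0.0, 0.1945, -0.0005]
0.96 [-0.0098, -0.0005, 0.0591, 0.0, 0.2161, -0.0005]
0.99 [-0.0098, -0.0005, 0.0651, 0.0, 0.2377, -0.0005]
1.02 [-0.0096, -0.0005, 0.0711, 0.0, 0.2593, -0.0005]
1.05 [-0.0093, -0.0005, 0.0771, 0.0, 0.2809, -0.0005]
1.08 [-0.0087, -0.0005, 0.0831, 0.0, 0.3025, -0.0005]
1.11 [-0.008, -0.0005, 0.0891, 0.0, 0.3241, -0.0005]
1.14 [-0.0071, -0.0005, 0.095, 0.0, 0.3457, -0.0005]
1.17 [-0.006, -0.0005, 0.101, 0.0, 0.3673, -0.0005]
1.2 [-0.0048, -0.0005, 0.1068, 0.0001, 0.3889, -0.0005]
1.23 [-0.0033, -0.0005, 0.1127, 0.0001, 0.4105, -0.0005]
1.26 [-0.0017, -0.0005, 0.1185, 0.0001, 0.4321, -0.0005]
```

View pics/side9.png

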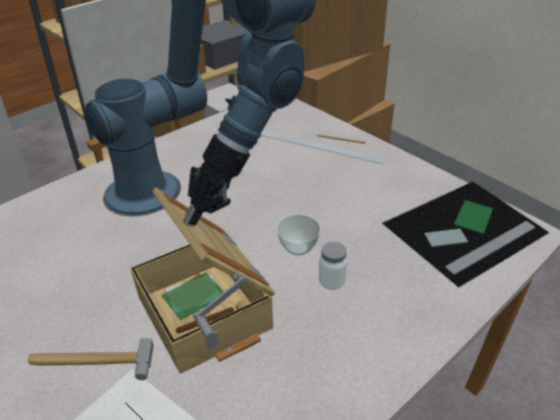

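Request:
arm_command(
  deltas=[
    {"x": -0.0018, "y": 0.0, "z": 0.0058, "ax": 0.0, "ay": 0.0217, "az": 0.0, "hand": 0.0},
    {"x": -0.0034, "y": 0.0, "z": 0.0116, "ax": 0.0, "ay": 0.0433, "az": 0.0, "hand": 0.0},
    {"x": -0.0048, "y": 0.0, "z": 0.0174, "ax": 0.0, "ay": 0.065, "az": 0.0, "hand": 0.0},
    {"x": -0.006, "y": 0.0, "z": 0.0233, "ax": 0.0, "ay": 0.0865, "az": 0.0, "hand": 0.0},
    {"x": -0.0071, "y": 0.0, "z": 0.0292, "ax": 0.0, "ay": 0.108, "az": 0.0, "hand": 0.0},
    {"x": -0.008, "y": 0.0, "z": 0.0352, "ax": 0.0, "ay": 0.13, "az": 0.0, "hand": 0.0},
    {"x": -0.0087, "y": 0.0, "z": 0.0411, "ax": 0.0, "ay": 0.151, "az": 0.0, "hand": 0.0},
    {"x": -0.0093, "y": 0.0, "z": 0.0471, "ax": 0.0, "ay": 0.173, "az": 0.0, "hand": 0.0},
    {"x": -0.0096, "y": 0.0, "z": 0.0531, "ax": 0.0, "ay": 0.1945, "az": 0.0, "hand": 0.0},
    {"x": -0.0098, "y": 0.0, "z": 0.0591, "ax": 0.0, "ay": 0.216, "az": 0.0, "hand": 0.0},
    {"x": -0.0098, "y": 0.0, "z": 0.0651, "ax": 0.0, "ay": 0.238, "az": 0.0, "hand": 0.0},
    {"x": -0.0096, "y": 0.0, "z": 0.0711, "ax": 0.0, "ay": 0.259, "az": 0.0, "hand": 0.0},
    {"x": -0.0093, "y": 0.0, "z": 0.0771, "ax": 0.0, "ay": 0.281, "az": 0.0, "hand": 0.0},
    {"x": -0.0087, "y": 0.0, "z": 0.0831, "ax": 0.0, "ay": 0.3025, "az": 0.0, "hand": 0.0},
    {"x": -0.008, "y": 0.0, "z": 0.0891, "ax": 0.0, "ay": 0.324, "az": 0.0, "hand": 0.0},
    {"x": -0.0071, "y": 0.0, "z": 0.095, "ax": 0.0, "ay": 0.346, "az": 0.0, "hand": 0.0},
    {"x": -0.006, "y": 0.0, "z": 0.101, "ax": 0.0, "ay": 0.367, "az": 0.0, "hand": 0.0},
    {"x": -0.0048, "y": 0.0, "z": 0.1068, "ax": 0.0, "ay": 0.389, "az": 0.0, "hand": 0.0},
  ],
)

```text
clock: 18.52
position: [0.5033, -0.199, 0.1837]
eef_rot: [0.086, 0.756, 0.641, -0.101]
contact_force: [-2.0, -0.5, 5.5]
finger_gap: -0.0
```

```bash
python3 - <<'E'
from h import *
applied(-.0048,0,.1068,0,.389,0)
st(); p,r=cmd(); print(toch(p))
im,d=capture("side"); cv2.imwrite("pics/side10.png",im[:,:,::-1]); print(lidang("side",d,0.012))
im,d=capture("top"); print(lidang("top",d,.012))
arc(np.arange(1.22,1.6,.02))
E
```

```text
t 18.52 chestTCP [ 0.0105 -0.0726  0.1837] tilt -0.267 toolx [ 0.    0.96 -0.26] F [-1.9 -0.8  5.5] gap -0.0 q [-0.34  0.3  -0.19  1.04 -0.26  1.38]
[ 0.01048814 -0.0720681   0.18370168]
(np.int64(2928), np.float64(1.192000000000001))
(np.int64(1455), np.float64(1.212000000000001))
1.22 [-0.0006, -0.0005, 0.004, 0.0001, 0.0143, -0.0005]
1.24 [-0.0011, -0.0005, 0.008, 0.0002, 0.0287, -0.0005]
1.26 [-0.0016, -0.0005, 0.012, 0.0002, 0.0431, -0.0005]
1.28 [-0.002, -0.0005, 0.0159, 0.0002, 0.0575, -0.0005]
1.3 [-0.0023, -0.0005, 0.0199, 0.0002, 0.0719, -0.0005]
1.32 [-0.0025, -0.0005, 0.0239, 0.0002, 0.0863, -0.0005]
1.34 [-0.0026, -0.0005, 0.0279, 0.0002, 0.1007, -0.0005]
1.36 [-0.0027, -0.0005, 0.032, 0.0002, 0.1151, -0.0005]
1.38 [-0.0026, -0.0005, 0.036, 0.0002, 0.1295, -0.0005]
1.4 [-0.0025, -0.0005, 0.04, 0.0002, 0.1439, -0.0005]
1.42 [-0.0023, -0.0005, 0.044, 0.0002, 0.1583, -0.0005]
1.44 [-0.0021, -0.0005, 0.048, 0.0002, 0.1727, -0.0005]
1.46 [-0.0017, -0.0005, 0.052, 0.0002, 0.1871, -0.0005]
1.48 [-0.0013, -0.0005, 0.0559, 0.0002, 0.2015, -0.0005]
1.5 [-0.0008, -0.0005, 0.0599, 0.0002, 0.2159, -0.0005]
1.52 [-0.0002, -0.0005, 0.0639, 0.0002, 0.2303, -0.0005]
1.54 [0.0004, -0.0005, 0.0678, 0.0002, 0.2447, -0.0004]
1.56 [0.0012, -0.0005, 0.0718, 0.0002, 0.2591, -0.0004]
1.58 [0.002, -0.0005, 0.0757, 0.0002, 0.2735, -0.0004]
1.6 [0.0029, -0.0005, 0.0796, 0.0002, 0.2879, -0.0004]
```

View pics/side10.png

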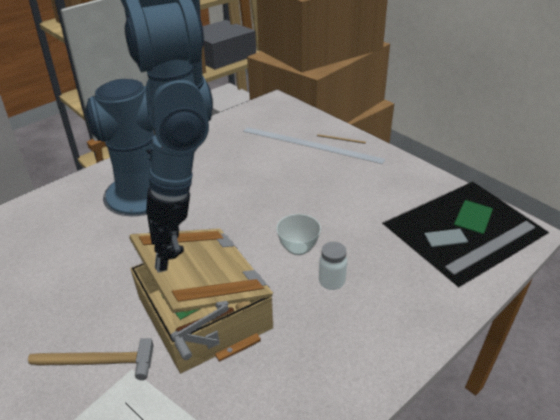

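Request:
arm_command(
  deltas=[
    {"x": -0.0006, "y": 0.0, "z": 0.004, "ax": 0.0, "ay": 0.0143, "az": 0.0, "hand": 0.0},
    {"x": -0.0011, "y": 0.0, "z": 0.008, "ax": 0.0, "ay": 0.0287, "az": 0.0, "hand": 0.0},
    {"x": -0.0016, "y": 0.0, "z": 0.012, "ax": 0.0, "ay": 0.043, "az": 0.0, "hand": 0.0},
    {"x": -0.002, "y": 0.0, "z": 0.0159, "ax": 0.0, "ay": 0.0575, "az": 0.0, "hand": 0.0},
    {"x": -0.0023, "y": 0.0, "z": 0.0199, "ax": 0.0, "ay": 0.072, "az": 0.0, "hand": 0.0},
    {"x": -0.0025, "y": 0.0, "z": 0.0239, "ax": 0.0, "ay": 0.086, "az": 0.0, "hand": 0.0},
    {"x": -0.0026, "y": 0.0, "z": 0.0279, "ax": 0.0, "ay": 0.1, "az": 0.0, "hand": 0.0},
    {"x": -0.0027, "y": 0.0, "z": 0.032, "ax": 0.0, "ay": 0.115, "az": 0.0, "hand": 0.0},
    {"x": -0.0026, "y": 0.0, "z": 0.036, "ax": 0.0, "ay": 0.1295, "az": 0.0, "hand": 0.0},
    {"x": -0.0025, "y": 0.0, "z": 0.04, "ax": 0.0, "ay": 0.144, "az": 0.0, "hand": 0.0},
    {"x": -0.0023, "y": 0.0, "z": 0.044, "ax": 0.0, "ay": 0.158, "az": 0.0, "hand": 0.0},
    {"x": -0.0021, "y": 0.0, "z": 0.048, "ax": 0.0, "ay": 0.173, "az": 0.0, "hand": 0.0},
    {"x": -0.0017, "y": 0.0, "z": 0.052, "ax": 0.0, "ay": 0.187, "az": 0.0, "hand": 0.0},
    {"x": -0.0013, "y": 0.0, "z": 0.0559, "ax": 0.0, "ay": 0.2015, "az": 0.0, "hand": 0.0},
    {"x": -0.001, "y": 0.0, "z": 0.058, "ax": 0.0, "ay": 0.208, "az": 0.0, "hand": 0.0},
  ],
)

```text
clock: 20.5
position: [0.5008, -0.2146, 0.1277]
eef_rot: [0.019, 0.762, 0.647, -0.022]
contact_force: [0.0, 0.8, 3.5]
finger_gap: 0.0
```

```bash
python3 - <<'E'
from h import *
applied(-.001,0,.058,0,.208,0)
st(); p,r=cmd(); print(toch(p))
im,d=capture("side"); print(lidang("side",d,0.012))
im,d=capture("top"); print(lidang("top",d,.012))
arc(np.arange(1.5,1.6,.01))
E
```

```text
t 20.5 chestTCP [ 0.0105 -0.0883  0.1277] tilt -0.058 toolx [ 0.    1.   -0.06] F [-0.1  0.8  3.5] gap 0.0 q [-0.49  0.36 -0.23  0.97 -0.05  1.24]
[ 0.01049607 -0.08833019  0.12801916]
(np.int64(3239), np.float64(1.4800000000000013))
(np.int64(2543), np.float64(1.4960000000000013))
1.5 [-0.0002, -0.0005, 0.0019, 0.0002, 0.0079, -0.0004]
1.51 [-0.0003, -0.0005, 0.0039, 0.0002, 0.0151, -0.0004]
1.52 [-0.0005, -0.0005, 0.0059, 0.0002, 0.0223, -0.0004]
1.53 [-0.0005, -0.0005, 0.0079, 0.0002, 0.0295, -0.0004]
1.54 [-0.0006, -0.0005, 0.0099, 0.0002, 0.0367, -0.0004]
1.55 [-0.0007, -0.0005, 0.0119, 0.0002, 0.0439, -0.0004]
1.56 [-0.0007, -0.0005, 0.0139, 0.0002, 0.0511, -0.0004]
1.57 [-0.0007, -0.0005, 0.0159, 0.0003, 0.0583, -0.0004]
1.58 [-0.0007, -0.0005, 0.0179, 0.0003, 0.0655, -0.0004]
1.59 [-0.0007, -0.0005, 0.0199, 0.0003, 0.0727, -0.0004]
1.6 [-0.0006, -0.0005, 0.0219, 0.0003, 0.0799, -0.0004]
```

Request:
arm_command(
  deltas=[
    {"x": 0.0, "y": 0.0, "z": 0.002, "ax": 0.0, "ay": 0.01, "az": 0.0, "hand": 0.0},
    {"x": 0.0, "y": 0.0, "z": 0.004, "ax": 0.0, "ay": 0.02, "az": 0.0, "hand": 0.0},
    {"x": 0.0, "y": 0.0, "z": 0.006, "ax": 0.0, "ay": 0.03, "az": 0.0, "hand": 0.0},
    {"x": 0.0, "y": 0.0, "z": 0.008, "ax": 0.0, "ay": 0.04, "az": 0.0, "hand": 0.0},
    {"x": 0.0, "y": 0.0, "z": 0.01, "ax": 0.0, "ay": 0.05, "az": 0.0, "hand": 0.0},
    {"x": 0.0, "y": 0.0, "z": 0.011, "ax": 0.0, "ay": 0.058, "az": 0.0, "hand": 0.0},
    {"x": 0.0, "y": 0.0, "z": 0.012, "ax": 0.0, "ay": 0.058, "az": 0.0, "hand": 0.0},
  ],
)

```text
clock: 21.48
position: [0.5005, -0.2157, 0.116]
eef_rot: [0.001, 0.763, 0.647, -0.0]
contact_force: [-1.9, -2.8, 4.1]
finger_gap: 0.002
```

```bash
python3 - <<'E'
from h import *
applied(0,0,.012,0,.058,0)
st(); p,r=cmd(); print(toch(p))
E
```

```text
t 21.48 chestTCP [ 0.0105 -0.0895  0.116 ] tilt -0.001 toolx [ 0.  1. -0.] F [-1.4 -3.1  4.1] gap 0.002 q [-0.52  0.38 -0.22  0.97 -0.    1.21]
[ 0.01049894 -0.08903668  0.11603997]
```

Request:
arm_command(
  deltas=[
    {"x": 0.0, "y": 0.0, "z": 0.0005, "ax": 0.0, "ay": 0.0, "az": 0.0, "hand": 0.0},
    {"x": 0.0, "y": 0.0, "z": 0.001, "ax": 0.0, "ay": 0.0, "az": 0.0, "hand": 0.0},
    {"x": 0.0, "y": 0.0, "z": 0.0015, "ax": 0.0, "ay": 0.0, "az": 0.0, "hand": 0.0},
    {"x": 0.0, "y": 0.0, "z": 0.002, "ax": 0.0, "ay": 0.0, "az": 0.0, "hand": 0.0},
    {"x": 0.0, "y": 0.0, "z": 0.0025, "ax": 0.0, "ay": 0.0, "az": 0.0, "hand": 0.0},
  ],
)

```text
clock: 22.1
position: [0.5008, -0.2153, 0.1136]
eef_rot: [0.001, 0.763, 0.647, -0.0]
contact_force: [-0.5, -3.0, 4.5]
finger_gap: 0.001
```

```bash
python3 - <<'E'
from h import *
applied(0,0,.0025)
st()
E
```

```text
t 22.1 chestTCP [ 0.0106 -0.0891  0.1136] tilt -0.001 toolx [ 0.  1. -0.] F [ 0.  -3.   4.5] gap 0.001 q [-0.52  0.38 -0.23  0.96 -0.    1.21]
```

Request:
arm_command(
  deltas=[
    {"x": 0.0, "y": 0.0, "z": 0.0003, "ax": 0.0, "ay": 0.0, "az": 0.0, "hand": 0.0},
    {"x": 0.0, "y": 0.0, "z": 0.0006, "ax": 0.0, "ay": 0.0, "az": 0.0, "hand": 0.0},
    {"x": 0.0, "y": 0.0, "z": 0.0009, "ax": 0.0, "ay": 0.0, "az": 0.0, "hand": 0.0},
  ],
)

```text
clock: 22.48
position: [0.5008, -0.2153, 0.1127]
eef_rot: [0.001, 0.763, 0.647, -0.0]
contact_force: [-0.8, -3.6, 5.0]
finger_gap: 0.001
```

```bash
python3 - <<'E'
from h import *
applied(0,0,.0009)
st()
E
```

```text
t 22.48 chestTCP [ 0.0107 -0.0891  0.1127] tilt -0.001 toolx [ 0.  1. -0.] F [-0.2 -3.7  5. ] gap 0.001 q [-0.52  0.38 -0.23  0.96 -0.    1.21]
```

Request:
arm_command(
  deltas=[
    {"x": 0.0, "y": 0.0, "z": 0.0003, "ax": 0.0, "ay": 0.0, "az": 0.0, "hand": 0.0},
    {"x": 0.0, "y": 0.0, "z": 0.0005, "ax": 0.0, "ay": 0.0, "az": 0.0, "hand": 0.0},
  ],
)

```text
clock: 22.72
position: [0.5008, -0.2153, 0.1122]
eef_rot: [0.001, 0.763, 0.647, -0.0]
contact_force: [-0.8, -3.4, 4.1]
finger_gap: -0.001
```

```bash
python3 - <<'E'
from h import *
applied(0,0,.0005)
st()
E
```

```text
t 22.73 chestTCP [ 0.0107 -0.0891  0.1122] tilt -0.001 toolx [ 0.  1. -0.] F [-0.2 -3.5  4.1] gap -0.001 q [-0.52  0.38 -0.23  0.96 -0.    1.21]
```

Request:
arm_command(
  deltas=[
    {"x": 0.0, "y": 0.0, "z": 0.0002, "ax": 0.0, "ay": 0.0, "az": 0.0, "hand": 0.0},
    {"x": 0.0, "y": 0.0, "z": 0.0004, "ax": 0.0, "ay": 0.0, "az": 0.0, "hand": 0.0},
  ],
)

```text
clock: 22.98
position: [0.5008, -0.2153, 0.112]
eef_rot: [0.001, 0.763, 0.647, -0.0]
contact_force: [-2.1, -4.1, 5.6]
finger_gap: -0.0
```

Request:
arm_command(
  deltas=[
    {"x": 0.0, "y": 0.0, "z": 0.0002, "ax": 0.0, "ay": 0.0, "az": 0.0, "hand": 0.0},
  ],
)

```text
clock: 23.1
position: [0.5008, -0.2153, 0.112]
eef_rot: [0.001, 0.763, 0.647, -0.0]
contact_force: [-0.9, -3.6, 7.9]
finger_gap: 0.002
```

```bash
python3 - <<'E'
from h import *
applied(0,0,.0006)
st()
im,d=capture("side"); cv2.imwrite("pics/side11.png",cv2.resize(im[200:370,120:310,::-1],None,fx=3,fy=3,interpolation=cv2.INTER_CUBIC))
E
```

```text
t 23.1 chestTCP [ 0.0107 -0.0891  0.112 ] tilt -0.001 toolx [ 0.  1. -0.] F [-0.3 -3.7  7.9] gap 0.002 q [-0.52  0.38 -0.23  0.96 -0.    1.21]
```

View pics/side11.png

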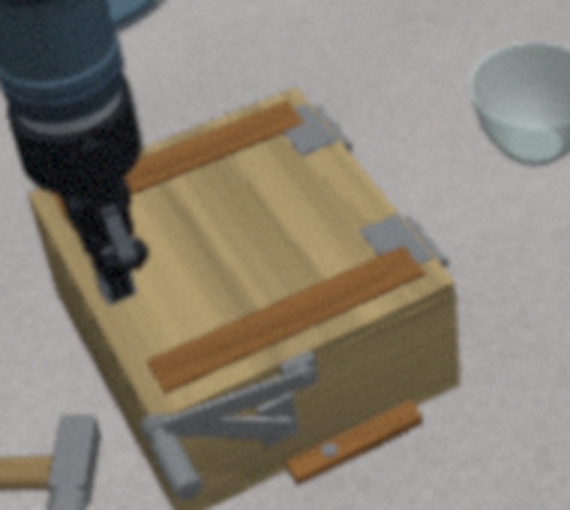

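Request:
arm_command(
  deltas=[
    {"x": 0.0, "y": 0.0, "z": 0.0002, "ax": 0.0, "ay": 0.0, "az": 0.0, "hand": 0.0},
    {"x": 0.0, "y": 0.0, "z": 0.0002, "ax": 0.0, "ay": 0.0, "az": 0.0, "hand": 0.0},
  ],
)

```text
clock: 23.4
position: [0.5008, -0.2153, 0.112]
eef_rot: [0.001, 0.763, 0.647, -0.0]
contact_force: [-3.1, -3.6, 8.1]
finger_gap: -0.001
```

Request:
arm_command(
  deltas=[
    {"x": 0.0, "y": 0.0, "z": 0.0, "ax": 0.0, "ay": 0.0, "az": 0.0, "hand": 0.0},
  ],
)

```text
clock: 23.52
position: [0.5008, -0.2153, 0.112]
eef_rot: [0.001, 0.763, 0.647, -0.0]
contact_force: [-2.1, -4.2, 8.9]
finger_gap: -0.002
```

Request:
arm_command(
  deltas=[
    {"x": 0.0, "y": 0.0, "z": 0.0003, "ax": 0.0, "ay": 0.0, "az": 0.0, "hand": 0.0},
    {"x": 0.0, "y": 0.0, "z": 0.0003, "ax": 0.0, "ay": 0.0, "az": 0.0, "hand": 0.0},
  ],
)

```text
clock: 23.78
position: [0.5008, -0.2153, 0.112]
eef_rot: [0.001, 0.763, 0.647, -0.0]
contact_force: [-2.7, -2.9, 10.6]
finger_gap: -0.004
```

Request:
arm_command(
  deltas=[
    {"x": 0.0, "y": 0.0, "z": 0.0, "ax": 0.0, "ay": 0.0, "az": 0.0, "hand": 0.0},
  ],
)

```text
clock: 23.9
position: [0.5008, -0.2153, 0.112]
eef_rot: [0.001, 0.763, 0.647, -0.0]
contact_force: [-2.5, -2.8, 10.8]
finger_gap: -0.001
```

Request:
arm_command(
  deltas=[
    {"x": 0.0, "y": 0.0, "z": 0.0003, "ax": 0.0, "ay": 0.0, "az": 0.0, "hand": 0.0},
    {"x": 0.0, "y": 0.0, "z": 0.0003, "ax": 0.0, "ay": 0.0, "az": 0.0, "hand": 0.0},
  ],
)

```text
clock: 24.15
position: [0.5008, -0.2153, 0.112]
eef_rot: [0.001, 0.763, 0.647, -0.0]
contact_force: [-2.9, -2.7, 12.4]
finger_gap: 0.005
```

```bash
python3 - <<'E'
from h import *
applied(0,0,.0008)
st()
E
```

```text
t 24.15 chestTCP [ 0.0107 -0.0891  0.112 ] tilt -0.001 toolx [ 0.  1. -0.] F [-2.4 -3.2 12.4] gap 0.005 q [-0.52  0.38 -0.23  0.96 -0.    1.21]
```

Request:
arm_command(
  deltas=[
    {"x": 0.0, "y": 0.0, "z": 0.0, "ax": 0.0, "ay": 0.0, "az": 0.0, "hand": 0.0},
    {"x": 0.0, "y": 0.0, "z": 0.0, "ax": 0.0, "ay": 0.0, "az": 0.0, "hand": 0.0},
  ],
)

```text
clock: 24.4
position: [0.5008, -0.2153, 0.112]
eef_rot: [0.001, 0.763, 0.647, -0.0]
contact_force: [-3.8, -2.6, 12.2]
finger_gap: 0.006
```

Request:
arm_command(
  deltas=[
    {"x": 0.0, "y": 0.0, "z": 0.0, "ax": 0.0, "ay": 0.0, "az": 0.0, "hand": 0.0},
    {"x": 0.0, "y": 0.0, "z": 0.0, "ax": 0.0, "ay": 0.0, "az": 0.0, "hand": 0.0},
    {"x": 0.0, "y": 0.0, "z": 0.0, "ax": 0.0, "ay": 0.0, "az": 0.0, "hand": 0.0},
  ],
)

```text
clock: 24.78
position: [0.5008, -0.2153, 0.112]
eef_rot: [0.001, 0.763, 0.647, -0.0]
contact_force: [-3.4, -3.4, 11.8]
finger_gap: 0.001
```

Request:
arm_command(
  deltas=[
    {"x": 0.0, "y": 0.0, "z": 0.0, "ax": 0.0, "ay": 0.0, "az": 0.0, "hand": 0.0},
    {"x": 0.0, "y": 0.0, "z": 0.0, "ax": 0.0, "ay": 0.0, "az": 0.0, "hand": 0.0},
    {"x": 0.0, "y": 0.0, "z": 0.0, "ax": 0.0, "ay": 0.0, "az": 0.0, "hand": 0.0},
  ],
)

```text
clock: 25.15
position: [0.5008, -0.2153, 0.112]
eef_rot: [0.001, 0.763, 0.647, -0.0]
contact_force: [-3.8, -2.4, 12.8]
finger_gap: 0.0
```

Request:
arm_command(
  deltas=[
    {"x": 0.0, "y": 0.0, "z": -0.001, "ax": 0.0, "ay": 0.0, "az": 0.0, "hand": 0.0},
    {"x": 0.0, "y": 0.0, "z": -0.004, "ax": 0.0, "ay": 0.0, "az": 0.0, "hand": 0.0},
    {"x": 0.0, "y": 0.0, "z": -0.02, "ax": 0.0, "ay": 0.0, "az": 0.0, "hand": 0.0},
    {"x": 0.0, "y": 0.0, "z": -0.05, "ax": 0.0, "ay": 0.0, "az": 0.0, "hand": 0.0},
    {"x": 0.0, "y": 0.0, "z": -0.09, "ax": 0.0, "ay": 0.0, "az": 0.0, "hand": 0.0},
    {"x": 0.0, "y": 0.0, "z": -0.13, "ax": 0.0, "ay": 0.0, "az": 0.0, "hand": 0.0},
    {"x": 0.0, "y": 0.0, "z": -0.15, "ax": 0.0, "ay": 0.0, "az": 0.0, "hand": 0.0},
    {"x": 0.0, "y": 0.0, "z": -0.15, "ax": 0.0, "ay": 0.0, "az": 0.0, "hand": 0.0},
  ],
)

```text
clock: 26.15
position: [0.5013, -0.2146, 0.2615]
eef_rot: [0.001, 0.762, 0.647, 0.001]
contact_force: [0.8, 0.3, -0.4]
finger_gap: -0.0
```

```bash
python3 - <<'E'
from h import *
st()
im,d=capture("side"); cv2.imwrite("pics/side12.png",im[:,:,::-1])
for n,d in(("side",d),("top",capture("top")[1])):
    C=cloud(n,d)
    for y0 in (-.1,-.05,0,.05):
        m=(abs(C[:,0])<.06)&(abs(C[:,1]-y0)<.01)&(abs(C[:,2]-.11)<.03); print(n,y0,np.median(C[m,2]).round(4),m.sum())
for t in("hammer","jar","tub","stay_knob"):
    for n in("side","top"): print(t,n,[(np.round(r["centre"],3).tolist(),round(r["p"],2)) for r in look_for(n,t)[:2]])
E
```

```text
t 26.15 chestTCP [ 0.0111 -0.0883  0.2615] tilt -0.0 toolx [-0.  1. -0.] F [ 0.7  0.4 -0.4] gap -0.0 q [-0.52  0.31  0.06  1.32  0.    1.21]
side -0.1 0.1134 481
side -0.05 0.1127 412
side 0 0.1132 398
side 0.05 0.1137 374
top -0.1 0.1112 289
top -0.05 0.1112 293
top 0 0.1111 297
top 0.05 0.1112 293
hammer side [([0.488, -0.357, 0.026], 0.71)]
hammer top [([0.481, -0.347, 0.025], 0.59), ([0.501, -0.128, 0.115], 0.2)]
jar side [([0.639, 0.143, 0.068], 0.89), ([0.628, -0.225, 0.118], 0.74)]
jar top [([0.62, 0.154, 0.098], 0.74), ([0.477, -0.347, 0.024], 0.45)]
tub side [([0.473, 0.191, 0.047], 0.71)]
tub top [([0.495, 0.18, 0.026], 0.83)]
stay_knob side [([0.628, -0.225, 0.116], 0.92)]
stay_knob top [([0.625, -0.246, 0.12], 0.84), ([0.48, -0.348, 0.026], 0.68)]
```

View pics/side12.png

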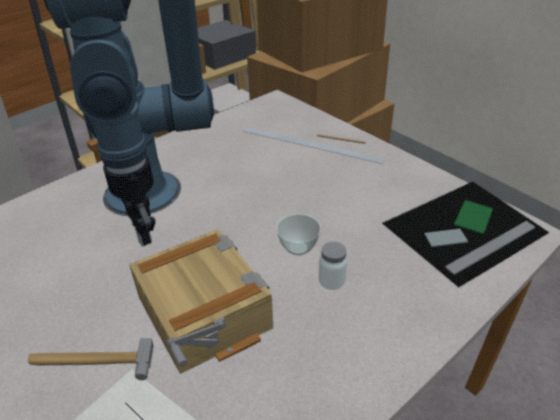

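The lid lies flat and shut: its front and back are at the same height, about 0.112 m, in both cameras. The hammer, jar and tub have not moved, and the gripper is clear at z = 0.26 m. I'm handing in.

```bash
python3 -c "
from cell import *
print(hand_in())"
```

```text
the job is handed in; nothing more can be done
None
```

The chest is shut and pressed home, and I handed the job in at about 26 s of the 72 s allowed.

- **Stay:** I gripped the knob and carried it about 0.51 rad around its pivot. I then let go and backed off with the lid about 0.15 rad down. The pictures after release showed the knee staying unlocked and the lid not moving.
- **Lowering:** I eased the lid down with closed fingertips near its front edge. The readings between moves showed roughly 4 to 8 N, and the lid followed the whole way.
- **Pressing:** the seal took load at a fingertip height of 0.112 m. I then pressed with 12 to 13 N for 1 s, after about 0.4 s at 10.6 to 10.8 N. There was also a sideways drag of 3 to 5 N on the fingertips.
- **Last checks:** the lid's outer face is level front to back in both cameras, at 113 mm in the side view and 111 mm in the top view, against 112 mm expected. The hammer, jar and tub are where they started within detection noise (largest difference about 12 mm, hammer in the top view). The gripper is about 150 mm above the lid, and the force reading is back to noise.
- **What went wrong or disagreed:**
  - The first move call was refused for missing fields; the arm did not move.
  - Halfway down, the side camera's lid angle was off (0.58 against 0.66 rad from the top camera); I went by the top camera.
  - In the last pictures the detector also reported low-credit jar and hammer matches on the knob and lid; I ignored them.

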